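# Put the bag-repair bench away

## Robot

A 6-joint arm with a two-finger parallel gripper is mounted at the origin on the work surface. World frame = base frame: x ahead of the robot, y to its left, z up, the work surface at z = 0. Lengths are in mm, angles in rad, forces in N, time in s.
With the tool pointing down it reaches from about 300 to 850 mm from the base axis. Payload 4.2 kg.
Tool frame: the origin (TCP) lies on the centre line of the jaws, within the pads' length; the fingertips stand 22 mm ahead of it and the grasp point (between the pads) lies 3 mm ahead of it (manip.tip_extent is the distance from the TCP to the fingertips, in mm); y points along the fingers, x is the direction in which the jaws open and shut, and the axes are right-handed (so a half turn about y gives the same grasp; the last joint's range is limited). The gripper opens to 91 mm and grips with 3 to 60 N. Pads are 32 mm wide; open, the fingers measure 118 mm over their backs; the gripper's body (76 mm by 178 mm) begins 60 mm behind the grasp point.
Start: joints at [1.302, 0.32, 1.565, -0, 1.257, -0.02], TCP at [141.589, 557.309, 235.976] pointing down, gripper open.
Joint ranges: [-3.11, 3.11], [-0.84, 2.01], [0.21, 2.61], [-1.34, 4.49], [0.05, 2.63], [-2.56, 2.56]. Speed limits (rad/s): [2.57, 2.57, 3.14, 3.14, 3.14, 3.14].

## Interface

Orientations are given as a unit quaternion [w, x, y, z].
In Python, from cell import manip, optics gives the robot as it stands.
- The arm moves only by the tool jog_arm, never from a script. Its argument "series" is a list that holds one entry, the list of rows, each a list of 6 numbers: the shift along the tool's x, y, z in mm, then the turn, a rotation vector about the tool's x, y, z in degrees. In form: [[[x, y, z, ax, ay, az], ...]]. A call has 1 to 20 rows; each row is the pose to reach, as a shift and turn from the pose measured when the call began, along the tool's axes at that moment; what a row does not reach only later rows make up. A row lasts 1/8 s, in which the tool goes at most 62.5 mm and 10.7 degrees, less where a joint would pass 70% of its speed; a pose out of reach is approached as far as the arm can. A call with a gripper value outside its range is refused whole. "fingers" is the opening in per cent of the stroke, from 0 (shut) to 100 (fully open), set as the call begins (left out, the last holds). The fingers move at their own pace and stop on an object; "newtons" is the grip in N (left out, the last holds). Time passes only in rows, so rows that repeat a pose let the fingers close. It gives the time, the measured TCP pose, the force and the opening at its end, in the units of the state.
- manip.read_state(): the state, without advancing time (a new reading comes with each control period).
- optics.read_camera(name): name is "scene" or "side" or "wrist"; returns a dict with "pixels" (480x640x3 uint8, red, green, blue), "z_map" (480x640 float32, mm along the optical axis (not along the pixel's ray), 0 where there is no reading), "vfov" (degrees; the focal length in pixels is half the picture's height over the tangent of half this angle, whatever the lens; pixels are square), "cx", "cy" (the principal point, pixels), "T" (4x4, takes a point from camera to world coordinates). Camera axes: x right, y up, looking along -z (the intrinsics and any distortion apply to the point x, -y, -z); pixel columns grow to the right and rows downward; lengths in mm; the calibration is good to about 2 mm. A picture is of the moment at which its call begins.
- manip.finish_job(): hands the job in, once; it reports no verdict.
Trained networks look in a picture, given as the dict that the camera call returned (one of the last four; its "shot" number tells which), for a name from the list of things; names that differ only in an ending like _2 or _b are one class to them, and where a whole thing is asked for, a point or a joint stands for the part that bears it (a point fixed in the world has none). Each returns a list of dicts, best first, with "score" (0 to 1); they miss things now and then, are a little off and sometimes report something else, mostly with a low value. They report only what shows in the picture. A call takes as long as a camera call. They do not tell look-alikes from the thing itself.
- optics.masks_of(picture, label): "region" (480x640 bool, what is visible of it) and "at" ([row, column] in pixels, amid what is visible of it).
- optics.mark_of(picture, label): "at" ([row, column] in pixels: a listed point, or the origin of a listed thing).
The state is a dict: "t": time; "q": joint angles; "joint_velocities": joint speeds; "joint_efforts": joint torques, N m; "ee_pos": TCP position; "tool_rot": TCP orientation; "contact_force": force on the tool from outside, world axes, zero at the start; "ft_torque": the same for the moment, N m; "opening": opening from 0.0 (shut) to 1.0 (fully open).
Only numpy, scipy, OpenCV 4.12 (cv2) and the standard library are available. Lean on these libraries where they do the work, as an engineer would, in place of code of your own. Each camera call takes 0.05 s, during which the arm holds its last target. There are 200 camera calls.

## Task

Put the repair bench away: lay every awl on the bench into a bay of its own in the grey kit tray, and only then set the plywood cutting plate over them on the tray's ledges, flush against the raised stops on the tray's far side and left end. Hang the basket of buckles by its arch handle over both prongs of the hook stand, at any time, never tipping it far, and leave all other things where they are.

Things in the scene. Friction and masses are not known exactly. Their poses are not given: they have to be found in the camera images.
- awl1_mid (a point): a bag awl: wooden handle 60 long, 24 wide, 22 high with a thin steel shaft (7 thick, 28 long) out of its +x end; 88 mm long overall, 80 g. Point: middle of the overall length (on the handle, 16 mm from the handle's shaft end), half-way up, 11 mm above its underside. x runs along its length, y across. One of three or four; those not on the bench today have no reading.
- awl2_mid (a point): a bag awl: wooden handle 60 long, 24 wide, 22 high with a thin steel shaft (7 thick, 28 long) out of its +x end; 88 mm long overall, 80 g. Point: middle of the overall length (on the handle, 16 mm from the handle's shaft end), half-way up, 11 mm above its underside. x runs along its length, y across. One of three or four; those not on the bench today have no reading.
- awl3_mid (a point): a bag awl: wooden handle 60 long, 24 wide, 22 high with a thin steel shaft (7 thick, 28 long) out of its +x end; 88 mm long overall, 80 g. Point: middle of the overall length (on the handle, 16 mm from the handle's shaft end), half-way up, 11 mm above its underside. x runs along its length, y across. One of three or four; those not on the bench today have no reading.
- awl4_mid (a point): a bag awl: wooden handle 60 long, 24 wide, 22 high with a thin steel shaft (7 thick, 28 long) out of its +x end; 88 mm long overall, 80 g. Point: middle of the overall length (on the handle, 16 mm from the handle's shaft end), half-way up, 11 mm above its underside. x runs along its length, y across. One of three or four; those not on the bench today have no reading.
- bay1 (a point): the near right bay of the grey kit tray: centre of its floor, 6 mm above the bench. The bay is 97 long (along its y) and 32 wide (along x); its low walls, 12 high above the floor, have a 55 mm gap in the middle of each long side for the fingers. Bay centres are 72 apart across and 100 apart end to end. An awl may lie in any bay, either way round.
- bay2 (a point): the near left bay of the grey kit tray: centre of its floor, 6 mm above the bench. The bay is 97 long (along its y) and 32 wide (along x); its low walls, 12 high above the floor, have a 55 mm gap in the middle of each long side for the fingers. Bay centres are 72 apart across and 100 apart end to end. An awl may lie in any bay, either way round.
- bay3 (a point): the far right bay of the grey kit tray: centre of its floor, 6 mm above the bench. The bay is 97 long (along its y) and 32 wide (along x); its low walls, 12 high above the floor, have a 55 mm gap in the middle of each long side for the fingers. Bay centres are 72 apart across and 100 apart end to end. An awl may lie in any bay, either way round.
- bay4 (a point): the far left bay of the grey kit tray: centre of its floor, 6 mm above the bench. The bay is 97 long (along its y) and 32 wide (along x); its low walls, 12 high above the floor, have a 55 mm gap in the middle of each long side for the fingers. Bay centres are 72 apart across and 100 apart end to end. An awl may lie in any bay, either way round.
- plate_home (a point): where the middle of the plate's underside is when fully home: 34 mm above the bench, level with the tray's two end ledges. Axes are the tray's: x to its far side, y to its left end, along its length. The far stop's inner face is 70 mm from this point along +x, the left stop's 113 mm along +y.
- plate_handle (a point): plywood cutting plate, 140 (x) by 226 (y) by 5 mm, 0.22 kg, with a black bar handle bridged over its middle: bar 12 wide, 12 high, 102 long along the plate's y, on two legs 90 apart. Point: centre of the bar, over the plate's middle and 46 mm above its underside; 35 mm of clear height under the bar. Either way round is right.
- basket_grip (a point): black open basket of buckles (the buckles are fast), 90 (x) by 134 (y), rim 55 mm high, 0.26 kg, with a rigid steel arch handle: top bar along y, 10 wide and 12 high, 116 clear between its uprights. Point: centre of the top bar, 130 mm above the basket's underside; 69 mm clear between bar and rim.
- hook_seat (a point): seat of the double hook: midway between two parallel prongs (70 mm apart along y, each 8 thick), level with their upper side, 196 mm above the bench. From here they run 93 mm along +x to the post, rising gently, and 20 mm along -x to upturned tips, 23 mm higher than this point. They pass through the arch from its side; a hung bar's centre rests 6 to 15 mm above this point's level.
- tray: fixed grey kit tray, 160 (x) by 236 (y) mm. At its -y and +y ends are ledges 34 mm high, 16 wide, 198 apart, which carry the plate above the awls. Stops rise 12 mm above the ledges along the far (+x) side and the left (+y) end; the near and right sides are open above the ledges. Origin under its middle.
- basket: the same basket: origin at the centre of its underside, z up through the arch
- stand: the same fixed steel hook stand: origin on the bench, 28 mm along +x from below the hook seat; post 20 thick and 207 high, base plate 150 by 150 by 12 mm; nothing stands above the prongs but their tips
- driver: bystander, to be left alone: screwdriver, 130 mm
- tape: bystander, to be left alone: grey tape roll, 76 across, 25 high
- bottle: bystander, to be left alone: green bottle, 66 across, 190 high
- hammer: bystander, to be left alone: hammer, 220 mm
- wax: bystander, to be left alone: white wax block, 30 by 60 by 25
- tin: bystander, to be left alone: open steel tin, 70 across, 60 high
- lastblock: bystander, to be left alone: dark wood block, 70 by 50 by 35
Mind the look-alikes: they are no part of the job. What is shaped like the part that bears awl3_mid but purple or turquoise is not meant. Leave any green or yellow look-alike of the part that bears awl1_mid alone.

How it is judged (in metres and radians):
On the way, in this order (a step that is already met when the one before it is completed fails the run):
1. every awl present lies in a bay of the tray (((x of awl1_mid in the frame of bay1 between -0.01 and 0.01 m and y of awl1_mid in the frame of bay1 between -0.01 and 0.01 m and z of awl1_mid in the frame of bay1 between 0.007 and 0.015 m and angle between the x axis of awl1_mid and the y axis of bay1, either way round below 0.2 rad) or (x of awl1_mid in the frame of bay2 between -0.01 and 0.01 m and y of awl1_mid in the frame of bay2 between -0.01 and 0.01 m and z of awl1_mid in the frame of bay2 between 0.007 and 0.015 m and angle between the x axis of awl1_mid and the y axis of bay2, either way round below 0.2 rad) or (x of awl1_mid in the frame of bay3 between -0.01 and 0.01 m and y of awl1_mid in the frame of bay3 between -0.01 and 0.01 m and z of awl1_mid in the frame of bay3 between 0.007 and 0.015 m and angle between the x axis of awl1_mid and the y axis of bay3, either way round below 0.2 rad) or (x of awl1_mid in the frame of bay4 between -0.01 and 0.01 m and y of awl1_mid in the frame of bay4 between -0.01 and 0.01 m and z of awl1_mid in the frame of bay4 between 0.007 and 0.015 m and angle between the x axis of awl1_mid and the y axis of bay4, either way round below 0.2 rad)) and ((x of awl2_mid in the frame of bay1 between -0.01 and 0.01 m and y of awl2_mid in the frame of bay1 between -0.01 and 0.01 m and z of awl2_mid in the frame of bay1 between 0.007 and 0.015 m and angle between the x axis of awl2_mid and the y axis of bay1, either way round below 0.2 rad) or (x of awl2_mid in the frame of bay2 between -0.01 and 0.01 m and y of awl2_mid in the frame of bay2 between -0.01 and 0.01 m and z of awl2_mid in the frame of bay2 between 0.007 and 0.015 m and angle between the x axis of awl2_mid and the y axis of bay2, either way round below 0.2 rad) or (x of awl2_mid in the frame of bay3 between -0.01 and 0.01 m and y of awl2_mid in the frame of bay3 between -0.01 and 0.01 m and z of awl2_mid in the frame of bay3 between 0.007 and 0.015 m and angle between the x axis of awl2_mid and the y axis of bay3, either way round below 0.2 rad) or (x of awl2_mid in the frame of bay4 between -0.01 and 0.01 m and y of awl2_mid in the frame of bay4 between -0.01 and 0.01 m and z of awl2_mid in the frame of bay4 between 0.007 and 0.015 m and angle between the x axis of awl2_mid and the y axis of bay4, either way round below 0.2 rad)) and ((x of awl3_mid in the frame of bay1 between -0.01 and 0.01 m and y of awl3_mid in the frame of bay1 between -0.01 and 0.01 m and z of awl3_mid in the frame of bay1 between 0.007 and 0.015 m and angle between the x axis of awl3_mid and the y axis of bay1, either way round below 0.2 rad) or (x of awl3_mid in the frame of bay2 between -0.01 and 0.01 m and y of awl3_mid in the frame of bay2 between -0.01 and 0.01 m and z of awl3_mid in the frame of bay2 between 0.007 and 0.015 m and angle between the x axis of awl3_mid and the y axis of bay2, either way round below 0.2 rad) or (x of awl3_mid in the frame of bay3 between -0.01 and 0.01 m and y of awl3_mid in the frame of bay3 between -0.01 and 0.01 m and z of awl3_mid in the frame of bay3 between 0.007 and 0.015 m and angle between the x axis of awl3_mid and the y axis of bay3, either way round below 0.2 rad) or (x of awl3_mid in the frame of bay4 between -0.01 and 0.01 m and y of awl3_mid in the frame of bay4 between -0.01 and 0.01 m and z of awl3_mid in the frame of bay4 between 0.007 and 0.015 m and angle between the x axis of awl3_mid and the y axis of bay4, either way round below 0.2 rad)) and ((x of awl4_mid in the frame of bay1 between -0.01 and 0.01 m and y of awl4_mid in the frame of bay1 between -0.01 and 0.01 m and z of awl4_mid in the frame of bay1 between 0.007 and 0.015 m and angle between the x axis of awl4_mid and the y axis of bay1, either way round below 0.2 rad) or (x of awl4_mid in the frame of bay2 between -0.01 and 0.01 m and y of awl4_mid in the frame of bay2 between -0.01 and 0.01 m and z of awl4_mid in the frame of bay2 between 0.007 and 0.015 m and angle between the x axis of awl4_mid and the y axis of bay2, either way round below 0.2 rad) or (x of awl4_mid in the frame of bay3 between -0.01 and 0.01 m and y of awl4_mid in the frame of bay3 between -0.01 and 0.01 m and z of awl4_mid in the frame of bay3 between 0.007 and 0.015 m and angle between the x axis of awl4_mid and the y axis of bay3, either way round below 0.2 rad) or (x of awl4_mid in the frame of bay4 between -0.01 and 0.01 m and y of awl4_mid in the frame of bay4 between -0.01 and 0.01 m and z of awl4_mid in the frame of bay4 between 0.007 and 0.015 m and angle between the x axis of awl4_mid and the y axis of bay4, either way round below 0.2 rad))), for 0.2 s.
2. then the plate lies on the tray's ledges, against both stops (x of plate_handle in the frame of plate_home between -0.003 and 0.003 m and y of plate_handle in the frame of plate_home between -0.003 and 0.003 m and z of plate_handle in the frame of plate_home between 0.042 and 0.05 m and angle between the y axis of plate_handle and the y axis of plate_home, either way round below 0.03 rad and angle between plate_handle's own z axis and vertical below 0.05 rad), for 0.2 s.
At the end, for the whole second after the job is handed in: Every awl present lies flat in its own bay (within 10 mm of the bay's centre and 0.2 rad of its length), the plate rests on the ledges within 3 mm of home against both stops (0.03 rad square), and the basket hangs at rest by its bar from both prongs, within 24 mm of the middle between them (all of step 1 and all of step 2 and x of basket_grip in the frame of hook_seat between -0.016 and 0.06 m and y of basket_grip in the frame of hook_seat between -0.024 and 0.024 m and z of basket_grip in the frame of hook_seat between 0.001 and 0.018 m and angle between basket_grip's own z axis and vertical below 0.25 rad and contact force between basket and stand above 0.8 N and linear speed of basket below 0.03 m/s); the robot touches nothing.
It fails at once if the basket is tipped more than about 45 degrees (angle between basket_grip's own z axis and vertical above 0.8 rad).
It fails at once if a bystander is moved more than 40 mm (distance of any of driver, tape, bottle, hammer, wax, tin, lastblock from where it was at the start of the episode above 0.04 m).
Of awl1, awl2, awl3, awl4 only 3 to 4 are there at a start; the rules pass over those that are not, and their reading is None.
At some moment in a run one of awl1, awl2, awl3, awl4, plate may be knocked a few centimetres aside while the robot is not near it.
It also fails if it takes over 210 s, if anything falls off the work surface, if the arm or the gripper's body presses on something with over 40 N, if the wrist force passes 120 N, or if a joint passes its speed limit or range.

## Working session

There is one attempt and no reset: what is moved stays moved. The work goes in short steps, Python scripts to look and compute and a tool call to move; the robot and the scene stay as the last step left them, time stands still between calls to the robot, and variables do not carry over. Pictures are saved under pics/ and viewed, about 12 in all and at most 16, crops included, and the job is handed in when it is done.

Besides the shell and the picture viewer there is one more tool, called after ">>>" by a JSON object that holds its "fn" and its "kwargs". jog_arm: Moves the arm, as the interface text tells. Its arguments: {"type":"object","properties":{"series":{"type":"array"},"fingers":{"type":"number"},"newtons":{"type":"number"}},"required":["series"]}

```bash
ls; mkdir -p pics
cat > h.py <<'E'
import numpy as np, cv2
from cell import manip, optics
from scipy.spatial.transform import Rotation as R
def cam(n): return optics.read_camera(n)
def save(p,f): cv2.imwrite(f,p["pixels"][:,:,::-1])
def cloud(p):
    f=240/np.tan(np.radians(p["vfov"])/2); r,c=np.mgrid[0:480,0:640]; z=p["z_map"].astype(float)
    P=np.stack([(c-p["cx"])*z/f,-(r-p["cy"])*z/f,-z],-1); T=np.array(p["T"])
    W=P@T[:3,:3].T+T[:3,3]; W[z==0]=np.nan; return W
def ray(p,at,h):
    f=240/np.tan(np.radians(p["vfov"])/2); T=np.array(p["T"])
    d=T[:3,:3]@np.array([(at[1]-p["cx"])/f,-(at[0]-p["cy"])/f,-1]); o=T[:3,3]
    return o+d*(h-o[2])/d[2]
E
python3 - <<'E'
from h import *
print({k:v for k,v in manip.read_state().items()})
for n in ("scene","side"):
    p=cam(n); save(p,f"pics/{n}0.png"); W=cloud(p); print(n,{k:v for k,v in p.items() if k not in("pixels","z_map")})
    for l,h in [("awl1_mid",11),("bay1",6),("bay2",6),("bay3",6),("bay4",6),("plate_home",34),("plate_handle",46),("basket_grip",130),("hook_seat",196),("tray",0),("stand",0)]:
        for d in optics.mark_of(p,l)[:8]:
            a=d["at"]; print(l,np.round(a),round(d["score"],2),np.round(ray(p,a,h)),np.round(W[int(a[0]),int(a[1])]))
E
```

```text
pics
{'t': 0.0, 'q': array([ 1.30200201e+00,  3.20309114e-01,  1.56567547e+00, -2.28833706e-05,
        1.25738698e+00, -2.00125802e-02]), 'joint_velocities': array([-1.05567700e-03,  1.18988797e-03, -7.72199630e-04,  6.72943860e-04,
        8.19596877e-05,  9.61676003e-05]), 'joint_efforts': array([-2.60698143e-04, -4.12452972e+01, -2.31972724e+01,  7.26136984e-02,
        4.57479979e-02, -1.46984939e-04]), 'ee_pos': array([141.46835025, 556.8477944 , 235.11174123]), 'tool_rot': array([-0.55778785,  0.55855239,  0.43360385, -0.43460284]), 'contact_force': array([-0.27076887,  0.40148089,  0.48618265]), 'ft_torque': array([ 0.02331271, -0.02058539, -0.00562098]), 'opening': 1.000596006216486}
scene {'vfov': 55.54884966216603, 'cx': 318.5191579505542, 'cy': 243.83180741890976, 'T': array([[-6.62001595e-01, -5.32348910e-01,  5.27596935e-01,
         1.03209128e+03],
       [ 7.49460943e-01, -4.77579892e-01,  4.58503808e-01,
         4.96472219e+02],
       [ 7.88568505e-03,  6.98943549e-01,  7.15133366e-01,
         9.13749639e+02],
       [ 0.00000000e+00,  0.00000000e+00,  0.00000000
[... 3365 characters left out ...]
] [640. -15.   8.]
bay4 [226. 356.] 0.82 [635.  81.   6.] [635.  83.   7.]
bay4 [263. 352.] 0.56 [564. -15.   6.] [562. -14.   6.]
bay4 [382. 475.] 0.51 [ 611. -374.    6.] [ 607. -374.   12.]
plate_home [241. 358.] 0.64 [598.  16.  34.] [612.  38.   8.]
plate_handle [161. 277.] 0.82 [559. 362.  46.] [556. 361.  50.]
basket_grip [360. 390.] 0.8 [ 448. -304.  130.] [ 445. -305.  136.]
basket_grip [317. 333.] 0.15 [ 409. -185.  130.] [ 444. -127.   23.]
hook_seat [334. 495.] 0.67 [ 591. -373.  196.] [ 711. -319.   13.]
tray [245. 356.] 0.72 [604.  31.   0.] [599.  27.   7.]
tray [246. 449.] 0.23 [797. -82.   0.] [ 759. -108.   50.]
stand [382. 476.] 0.96 [ 616. -375.    0.] [ 611. -376.   11.]
```

View pics/scene0.png

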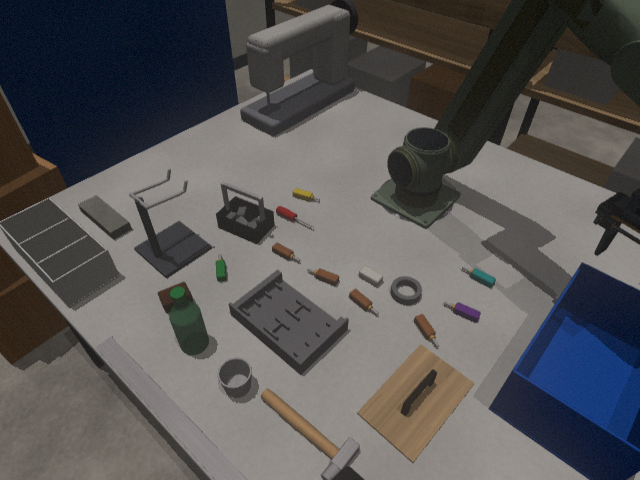

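View pics/side0.png

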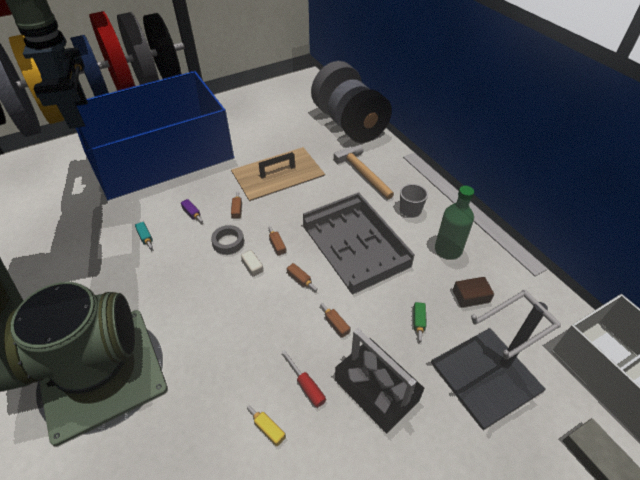

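The scene picture shows four brown awls at scene (285,253), (323,276), (363,301) and (426,329). The coloured look-alikes are yellow (303,195), green (221,268), turquoise (482,277) and purple (465,311); the red one at (288,214) is the driver. Only the brown ones fit, because the other colours are excluded. Next I'll measure them and confirm in a crop.

```bash
cat >> h.py <<'E'
def hsv(p): return cv2.cvtColor(p["pixels"],cv2.COLOR_RGB2HSV)
def awls(p,box=None):
    """brown handles: list of (handle centre xy, axis angle toward shaft, npix, centre pixel)"""
    W=cloud(p);H=hsv(p).astype(int);out=[]
    m=((H[...,0]<16)&(H[...,1]>95)&(H[...,2]>40)&(W[...,2]>9)&(W[...,2]<40)&(np.abs(W[...,1])<600)).astype(np.uint8)
    n,l,s,c=cv2.connectedComponentsWithStats(m)
    for i in range(1,n):
        if s[i,4]<60: continue
        k=l==i;P=W[k];P=P[P[:,2]>np.nanmedian(P[:,2])-5]
        r=cv2.minAreaRect(P[:,:2].astype(np.float32));b=cv2.boxPoints(r)
        e=[b[1]-b[0],b[2]-b[1]];e=sorted(e,key=np.linalg.norm);L=np.linalg.norm(e[1]);w=np.linalg.norm(e[0])
        if L>90 or L<35: continue
        u=e[1]/L;v=np.array([-u[1],u[0]]);c0=np.array(r[0])
        # shaft: points 5..20 mm above bench beyond handle end
        D=W[...,:2]-c0;a=D@u;t=D@v
        q=(np.abs(t)<7)&(W[...,2]>6.5)&(W[...,2]<28)
        f=(q&(a>L/2+4)&(a<L/2+26)).sum();g=(q&(a<-L/2-4)&(a>-L/2-26)).sum()
        if g>f:u=-u
        out.append((np.round(c0,1),np.round(np.arctan2(u[1],u[0]),3),round(L),round(w),(f,g),np.round(c[i]),np.round(np.median(P,0)),np.round(c0+14*u,1)))
    return out
E
python3 - <<'E'
from h import *
pts=[]
for n in ("scene","side"):
    p=cam(n)
    print(n)
    for a in awls(p): print(*a)
    W=cloud(p)
    for lo,hi in((31,37),(43,49)):
        m=(W[...,2]>lo)&(W[...,2]<hi)&(abs(W[...,0]-600)<110)&(abs(W[...,1]-28)<150)
        P=W[m][:,:2].astype(np.float32); r=cv2.minAreaRect(P); print(lo,m.sum(),r)
    pts.append(W[(abs(W[...,0]-600)<110)&(abs(W[...,1]-28)<150)])
    m=(W[...,2]>1.5)&(W[...,2]<80)&(abs(W[...,0]-560)<110)&(abs(W[...,1]-365)<140)
    H=hsv(p)
    pl=m&(W[...,2]<12)&(H[...,1]>60)
    print("plate",cv2.minAreaRect(W[pl][:,:2].astype(np.float32)))
    h=m&(W[...,2]>38);print("handle",cv2.minAreaRect(W[h][:,:2].astype(np.float32)),np.median(W[h],0))
    b=(W[...,2]>122)&(W[...,2]<145)&(abs(W[...,0]-443)<90)&(abs(W[...,1]+298)<90)
    print("bar",b.sum(),cv2.minAreaRect(W[b][:,:2].astype(np.float32)),np.median(W[b],0))
    b=(W[...,2]>185)&(W[...,2]<235)&(abs(W[...,0]-600)<130)&(abs(W[...,1]+370)<110)
    print("hook",b.sum(),cv2.minAreaRect(W[b][:,:2].astype(np.float32)))
    b=(W[...,2]>7)&(W[...,2]<17)&(abs(W[...,0]-610)<130)&(abs(W[...,1]+374)<110)
    print("base",b.sum(),cv2.minAreaRect(W[b][:,:2].astype(np.float32)))
    c=p["pixels"]; 
    if n=="scene": cv2.imwrite("pics/crop.png",cv2.resize(c[180:360,200:500,::-1],(800,480)))
P=np.vstack(pts); img=np.zeros((600,440),np.uint8)
for x,y,z in P:
    if np.isfinite(z): img[int((150-(y-28))*2)%600, int((x-490)*2)%440]=max(30,min(255,int(z*5)))
cv2.imwrite("pics/top.png",img)
E
```

```text
scene
[ 338.6 -234.9] 1.652 65 21 (np.int64(0), np.int64(11)) [285. 212.] [ 340. -235.   23.] [ 337.4 -221. ]
[ 453.9 -137.2] 1.664 57 20 (np.int64(0), np.int64(25)) [282. 249.] [ 454. -136.   21.] [ 452.6 -123.2]
[442.5  13.7] -1.306 57 22 (np.int64(24), np.int64(0)) [327. 275.] [443.  15.  21.] [4.462e+02 2.000e-01]
[ 764.1 -233.2] 0.722 51 30 (np.int64(2), np.int64(0)) [165. 295.] [ 763. -232.   35.] [ 774.6 -224. ]
[442.5 123.1] 1.443 56 23 (np.int64(28), np.int64(0)) [360. 298.] [444. 123.  21.] [444.3 137. ]
[405.3 283.7] 1.132 57 22 (np.int64(36), np.int64(0)) [425. 325.] [406. 285.  21.] [411.2 296.4]
31 742 ((603.3521728515625, 29.61981201171875), (239.2439422607422, 161.40625), 88.8132553100586)
43 441 ((603.3241577148438, 29.398956298828125), (237.1083221435547, 161.74920654296875), 89.50313568115234)
plate ((561.5531616210938, 398.9051208496094), (205.7091064453125, 223.2223358154297), 87.7404556274414)
handle ((520.7413330078125, 407.71826171875), (77.54293823242188, 197.57579040527344), 44.138267517089844) [548.25148545 368.36666511  51.25976245]
bar 258 ((444.239227294
[... 1106 characters left out ...]
25), (134.4834442138672, 283.0747985839844), 32.60814666748047)
plate ((559.7793579101562, 391.3247985839844), (198.01522827148438, 226.36917114257812), 87.29021453857422)
handle ((512.9991455078125, 407.2032775878906), (74.95692443847656, 207.59225463867188), 45.087650299072266) [526.52001886 366.91390946  51.16020631]
bar 704 ((441.88067626953125, -294.0282897949219), (13.950479507446289, 132.5576934814453), 12.364011764526367) [ 441.74086241 -299.12592693  135.59977906]
hook 1134 ((629.7034301757812, -375.7908935546875), (78.51936340332031, 127.2552719116211), 88.8582534790039)
base 5845 ((596.3116455078125, -363.61737060546875), (173.72372436523438, 237.6367645263672), 88.19425201416016)
```

View pics/crop.png

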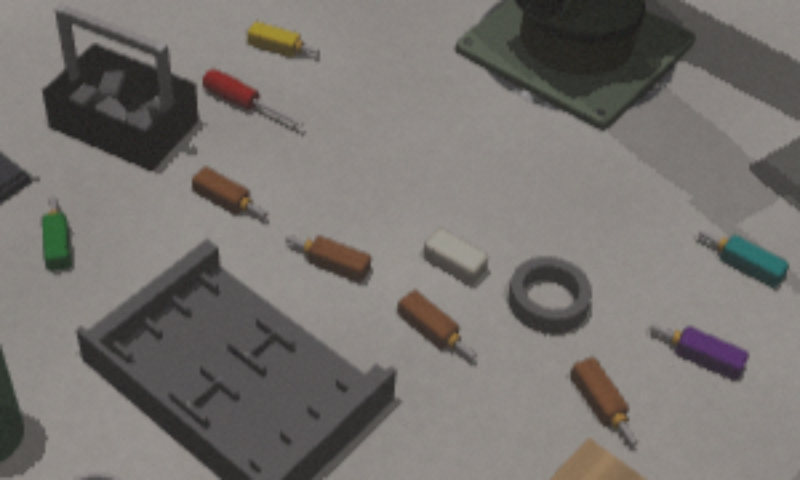

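View pics/top.png

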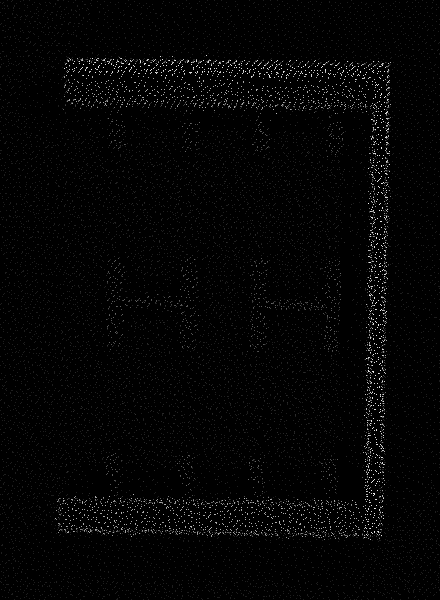

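Crop and top map agree: four brown awls with steel shafts, and the tray is centred near (602,28), turned by about -1°. I'll write the move helper next, along with the bystander positions.

```bash
cat >> h.py <<'E'
TR=np.array([602.,28.]);TY=np.radians(-1.1)
def tray(x,y): return TR+np.array([[np.cos(TY),-np.sin(TY)],[np.sin(TY),np.cos(TY)]])@[x,y]
def plan(x,y,z,jaw=None):
    """shift (mm) and turn (deg) in tool axes to TCP x,y,z with jaw axis at world yaw `jaw`, pointing down; with no jaw yaw, just straightened"""
    s=manip.read_state();q=s["tool_rot"];r=R.from_quat([q[1],q[2],q[3],q[0]]);M=r.as_matrix()
    cur=np.arctan2(M[1,0],M[0,0])
    if jaw is None: jaw=cur
    j=cur+(jaw-cur+np.pi/2)%np.pi-np.pi/2
    X=np.array([np.cos(j),np.sin(j),0]);Y=np.array([0,0,-1.]);D=np.stack([X,Y,np.cross(X,Y)],1)
    d=M.T@(np.array([x,y,z])-s["ee_pos"]); rv=(r.inv()*R.from_matrix(D)).as_rotvec(degrees=True)
    print("shift",np.round(d,1),"turn",np.round(rv,1),"from",np.round(s["ee_pos"],1),"jaw",round(cur,3),"->",round(j,3),"q6",round(s["q"][5],2),"op",round(s["opening"],3),"t",round(s["t"],1),"F",np.round(s["contact_force"],1))
E
python3 - <<'E'
from h import *
q=manip.read_state()["tool_rot"];print(R.from_quat([q[1],q[2],q[3],q[0]]).as_matrix().round(3))
for n,pp in (("A",(450.2,-123.8,1.675)),("D",(409.8,296.2,1.124))):
    plan(pp[0],pp[1],150,pp[2]-np.pi/2)
p=cam("side");W=cloud(p)
for l in "driver tape bottle hammer wax tin lastblock basket".split():
    m=optics.masks_of(p,l)
    if m: P=W[m[0]["region"]];print(l,round(m[0]["score"],2),np.nanpercentile(P,[3,97],0).round().tolist())
m=(W[...,2]>40)&(W[...,2]<60)&(abs(W[...,0]-560)<70)&(abs(W[...,1]-365)<70)
print("handle",cv2.minAreaRect(W[m][:,:2].astype(np.float32)))
for t in((-36,-50),(-36,50),(36,-50),(36,50)):print(tray(*t).round(1))
E
```

```text
[[ 0.246  0.    -0.969]
 [ 0.969  0.     0.246]
 [ 0.    -1.    -0.   ]]
shift [-584.1   85.9 -466.8] turn [-0.  69.8  0. ] from [141.6 557.3 236. ] jaw 1.322 -> 0.104 q6 -0.02 op 1.003 t 1.3 F [-0.5  0.3 -0.9]
shift [-187.    86.  -324.2] turn [  0.  -78.7   0. ] from [141.6 557.3 236. ] jaw 1.322 -> 2.695 q6 -0.02 op 1.003 t 1.3 F [-0.5  0.3 -0.9]
driver 0.93 [[321.0, -269.0, 6.0], [345.0, -153.0, 27.0]]
tape 0.75 [[304.0, 153.0, -1.0], [375.0, 225.0, 27.0]]
bottle 0.94 [[754.0, -124.0, 10.0], [796.0, -74.0, 190.0]]
hammer 0.66 [[725.0, 122.0, 1.0], [801.0, 335.0, 28.0]]
wax 0.91 [[347.0, 64.0, 5.0], [376.0, 120.0, 27.0]]
tin 0.65 [[565.0, -448.0, 2.0], [710.0, -305.0, 207.0]]
lastblock 0.88 [[703.0, -252.0, 1.0], [777.0, -192.0, 38.0]]
basket 0.96 [[390.0, -363.0, 3.0], [486.0, -230.0, 137.0]]
handle ((558.9751586914062, 363.8024597167969), (17.80906105041504, 102.1637954711914), 87.06958770751953)
[565.  -21.3]
[567.   78.7]
[637.  -22.7]
[639.   77.3]
```

```bash
sed -i 's/    j=cur+(jaw-cur+np.pi\/2)%np.pi-np.pi\/2/    j=jaw/' h.py
python3 - <<'E'
from h import *
plan(409.8,296.2,160,1.124-np.pi/2)
E
```

```text
shift [-187.1   75.9 -324.2] turn [ -0.  101.3   0. ] from [141.6 557.3 236. ] jaw 1.322 -> -0.447 q6 -0.02 op 1.002 t 1.8 F [0.5 0.  0.6]
```

>>> {"fn": "jog_arm", "kwargs": {"series": [[[-187,76,-324,0,101.3,0],[-187,76,-324,0,101.3,0],[-187,76,-324,0,101.3,0],[-187,76,-324,0,101.3,0],[-187,76,-324,0,101.3,0],[-187,76,-324,0,101.3,0],[-187,76,-324,0,101.3,0],[-187,76,-324,0,101.3,0],[-187,76,-324,0,101.3,0],[-187,76,-324,0,101.3,0],[-187,76,-324,0,101.3,0],[-187,76,-324,0,101.3,0],[-187,76,-324,0,101.3,0]]], "fingers": 55}}

```text
t: 3.38
ee_pos: [409.6, 296.4, 160.0]
tool_rot: [0.69, -0.69, 0.156, -0.156]
contact_force: [0.0, -0.3, 0.7]
opening: 0.55
```

```bash
cat > look.py <<'E'
from h import *
import sys
p=cam("wrist");save(p,"pics/"+sys.argv[1]+".png")
for a in awls(p): print(*a)
plan(409.8,296.2,26,1.124-np.pi/2)
E
python3 look.py w1
```

```text
[401.3 284. ] 1.133 59 23 (np.int64(238), np.int64(0)) [316. 250.] [402. 286.  23.] [407.2 296.7]
shift [  0.3 134.   -0. ] turn [-0.   0.1 -0. ] from [409.5 296.3 160. ] jaw -0.445 -> -0.447 q6 1.05 op 0.551 t 3.4 F [-0.7  0.3 -0.6]
```

View pics/w1.png

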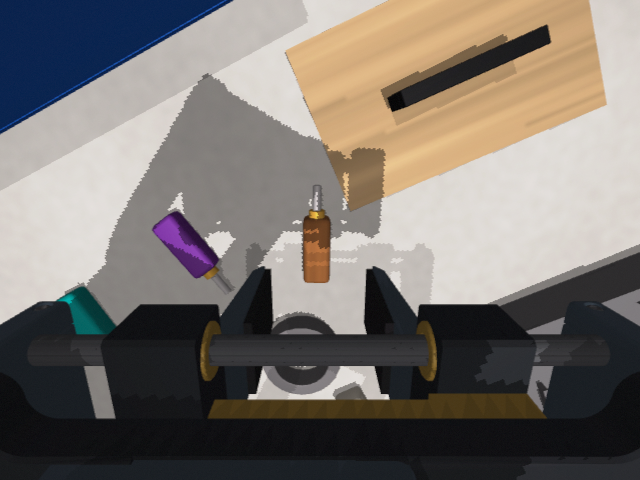

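The wrist picture shows the brown awl at (316,250) between the open fingers. It measures (407,297), which agrees with the other cameras. Descending.

>>> {"fn": "jog_arm", "kwargs": {"series": [[[-1,60,0,0,0,0],[-1,105,0,0,0,0],[-1,134,0,0,0,0],[-1,134,0,0,0,0],[-1,134,0,0,0,0]]]}}

```text
t: 4.05
ee_pos: [408.8, 296.9, 26.2]
tool_rot: [0.69, -0.69, 0.156, -0.156]
contact_force: [0.0, 0.7, 0.4]
opening: 0.549
```

>>> {"fn": "jog_arm", "kwargs": {"series": [[[0,0,0,0,0,0],[0,0,0,0,0,0],[0,0,0,0,0,0],[0,0,0,0,0,0],[0,-30,0,0,0,0],[0,-90,0,0,0,0],[0,-120,0,0,0,0],[0,-120,0,0,0,0]]], "fingers": 0, "newtons": 20}}

```text
t: 5.05
ee_pos: [410.0, 297.7, 148.4]
tool_rot: [0.691, -0.688, 0.155, -0.158]
contact_force: [-0.8, -0.9, -1.3]
opening: 0.263
```

Run:
```python
from h import *
plan(*tray(-36,50),146,TY)
plan(*tray(-36,50),33,TY)
```

```text
shift [ 236.     2.4 -130.1] turn [ -0.3 -24.4   0.2] from [410.  297.7 148.4] jaw -0.445 -> -0.019 q6 1.05 op 0.263 t 5.0 F [-0.8 -0.9 -1.3]
shift [ 235.6  115.4 -130.7] turn [ -0.3 -24.4   0.2] from [410.  297.7 148.4] jaw -0.445 -> -0.019 q6 1.05 op 0.263 t 5.0 F [-0.8 -0.9 -1.3]
```

>>> {"fn": "jog_arm", "kwargs": {"series": [[[50,0,-28,0,-8,0],[105,0,-58,0,-18,0],[160,0,-88,0,-24.4,0],[215,0,-118,0,-24.4,0],[236,2,-130,-0.3,-24.4,0.2],[236,2,-130,-0.3,-24.4,0.2],[236,2,-130,-0.3,-24.4,0.2]]]}}

```text
t: 5.92
ee_pos: [565.7, 79.2, 144.9]
tool_rot: [-0.707, 0.707, -0.008, 0.006]
contact_force: [0.1, -0.7, -0.7]
opening: 0.261
```

Run:
```python
from h import *
p=cam("wrist");save(p,"pics/w2.png");W=cloud(p)
m=optics.mark_of(p,"bay1")
for d in m[:5]: print(d["at"],round(d["score"],2),ray(p,d["at"],6).round(1))
P=W[(abs(W[...,0]-602)<120)&(abs(W[...,1]-28)<160)]
g=np.zeros((640,480),np.uint8)
for x,y,z in P:
    if np.isfinite(z) and z<80: g[int((160-(y-28))*2)%640,int((x-482)*2)%480]=max(30,min(255,int(z*5)))
cv2.imwrite("pics/top2.png",g)
# left stop inner face / far stop inner face
for lo,hi in((43,49),):
    k=P[(P[:,2]>lo)&(P[:,2]<hi)]; print(len(k),cv2.minAreaRect(k[:,:2].astype(np.float32)))
plan(*tray(-36,50),33,TY)
```

```text
[237.4, 317.3] 0.87 [564.   77.3   6. ]
[236.6, 403.6] 0.77 [639.   76.7   6. ]
3659 ((602.302978515625, 83.46591186523438), (128.31375122070312, 160.4324951171875), 89.03536224365234)
shift [  1.2 112.7  -1. ] turn [ 0.   0.1 -0.1] from [565.9  79.8 145.7] jaw -0.018 -> -0.019 q6 0.14 op 0.257 t 6.0 F [-0.2 -0.5  0.2]
```

View pics/top2.png

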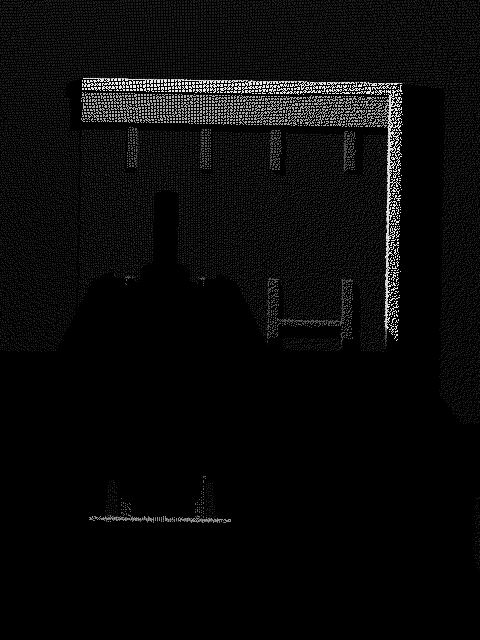

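>>> {"fn": "jog_arm", "kwargs": {"series": [[[0,50,0,0,0,0],[0,85,0,0,0,0],[0,105,0,0,0,0],[0,113,0,0,0,0],[0,113,0,0,0,0],[0,113,0,0,0,0]]]}}

```text
t: 6.78
ee_pos: [566.2, 80.2, 33.5]
tool_rot: [-0.707, 0.707, -0.006, 0.006]
contact_force: [0.2, 0.0, -1.2]
opening: 0.258
```

>>> {"fn": "jog_arm", "kwargs": {"series": [[[0,0,0,0,0,0],[0,0,0,0,0,0],[0,0,0,0,0,0],[0,-40,0,0,0,0],[0,-100,0,0,0,0],[0,-140,0,0,0,0],[0,-140,0,0,0,0]]], "fingers": 40}}

```text
t: 7.65
ee_pos: [568.3, 80.5, 177.3]
tool_rot: [0.707, -0.707, 0.003, -0.009]
contact_force: [-0.2, -0.1, -0.3]
opening: 0.404
```

```bash
sed -i 's/TR=np.array.*;TY/TR=np.array([601.,28.3]);TY/' h.py
python3 - <<'E'
from h import *
p=cam("wrist")
for a in awls(p): print(*a)
p=cam("side")
for a in awls(p): print(*a)
print(tray(-36,50))
plan(442.2,136.5,160,1.442-np.pi/2)
E
```

```text
[440.3 121.6] 1.467 60 24 (np.int64(254), np.int64(0)) [173. 186.] [441. 124.  23.] [441.7 135.5]
[565.4  65.4] 1.539 60 23 (np.int64(357), np.int64(192)) [314. 247.] [565.  67.  29.] [565.9  79.4]
[436.7  23.6] -1.34 38 24 (np.int64(0), np.int64(0)) [184. 287.] [438.  27.  23.] [439.9  10. ]
[565.   65.7] -1.636 64 24 (np.int64(23), np.int64(31)) [335. 236.] [564.  62.  28.] [564.   51.7]
[438.9 120.3] 1.449 61 22 (np.int64(15), np.int64(0)) [277. 241.] [438. 120.  22.] [440.6 134.2]
[437.6  11.2] -1.333 59 22 (np.int64(33), np.int64(0)) [298. 273.] [438.   9.  22.] [440.9  -2.4]
[ 737.7 -229.6] 2.788 61 24 (np.int64(0), np.int64(14)) [476. 292.] [ 735. -231.   35.] [ 724.5 -224.8]
[ 449.3 -138. ] 1.67 60 21 (np.int64(0), np.int64(29)) [337. 321.] [ 449. -140.   22.] [ 447.9 -124. ]
[ 333.2 -237.6] 1.659 65 23 (np.int64(0), np.int64(35)) [311. 389.] [ 332. -240.   24.] [ 332.  -223.7]
[565.96650648  78.98189353]
shift [-124.5   13.2   54.2] turn [ 0.   6.4 -0. ] from [565.7  80.2 173.3] jaw -0.017 -> -0.129 q6 0.14 op 0.401 t 7.8 F [-0.4 -0.2 -1.1]
```

>>> {"fn": "jog_arm", "kwargs": {"series": [[[-50,0,22,0,3,0],[-100,5,44,0,5.4,0],[-125,13,53.5,0,5.4,0],[-125,13,53.5,0,5.4,0],[-125,13,53.5,0,5.4,0],[-125,70,53.5,0,5.4,0],[-125,120,53.5,0,5.4,0],[-125,147,53.5,0,5.4,0],[-125,147,53.5,0,5.4,0],[-125,147,53.5,0,5.4,0]]], "fingers": 55}}

```text
t: 9.0
ee_pos: [442.7, 135.5, 26.3]
tool_rot: [-0.706, 0.706, -0.04, 0.04]
contact_force: [-0.0, 0.5, 0.3]
opening: 0.549
```

>>> {"fn": "jog_arm", "kwargs": {"series": [[[0,0,0,0,0,0],[0,0,0,0,0,0],[0,0,0,0,0,0],[0,0,0,0,0,0],[0,-30,0,0,0,0],[0,-90,0,0,0,0],[0,-120,0,0,0,0],[0,-120,0,0,0,0],[0,-120,0,0,0,0]]], "fingers": 0}}

```text
t: 10.12
ee_pos: [441.8, 135.3, 145.3]
tool_rot: [-0.706, 0.706, -0.04, 0.039]
contact_force: [-0.2, 0.1, -0.5]
opening: 0.257
```

Run:
```python
from h import *
plan(*tray(36,50),100,TY)
plan(*tray(36,50),33,TY)
```

```text
shift [201.5  45.  -35.4] turn [ 0.1 -5.3 -0.1] from [441.8 135.3 145.3] jaw -0.112 -> -0.019 q6 0.39 op 0.257 t 10.1 F [-0.2  0.1 -0.5]
shift [201.6 112.  -35.3] turn [ 0.1 -5.3 -0.1] from [441.8 135.3 145.3] jaw -0.112 -> -0.019 q6 0.39 op 0.257 t 10.1 F [-0.2  0.1 -0.5]
```

>>> {"fn": "jog_arm", "kwargs": {"series": [[[55,0,-10,0,-5.3,0],[110,0,-20,0,-5.3,0],[165,0,-29,0,-5.3,0],[201.5,0,-35.4,0,-5.3,0],[201.5,0,-35.4,0,-5.3,0],[201.5,0,-35.4,0,-5.3,0],[201.5,50,-35.4,0,-5.3,0],[201.5,90,-35.4,0,-5.3,0],[201.5,108,-35.4,0,-5.3,0],[201.5,112.5,-35.4,0,-5.3,0],[201.5,112.5,-35.4,0,-5.3,0],[201.5,112.5,-35.4,0,-5.3,0]]]}}

```text
t: 11.62
ee_pos: [638.5, 77.7, 33.7]
tool_rot: [-0.707, 0.707, -0.007, 0.007]
contact_force: [-0.5, -0.2, -1.7]
opening: 0.258
```

>>> {"fn": "jog_arm", "kwargs": {"series": [[[0,0,0,0,0,0],[0,0,0,0,0,0],[0,0,0,0,0,0],[0,-40,0,0,0,0],[0,-100,0,0,0,0],[0,-140,0,0,0,0],[0,-140,0,0,0,0]]], "fingers": 38}}

```text
t: 12.5
ee_pos: [640.5, 78.0, 178.0]
tool_rot: [0.707, -0.707, 0.004, -0.01]
contact_force: [-0.5, 1.2, -0.5]
opening: 0.379
```

Run:
```python
from h import *
p=cam("wrist")
for a in awls(p): print(*a)
p=cam("side")
for a in awls(p): print(*a)
print(tray(36,50))
plan(441.5,-1.,160,-1.335+np.pi/2)
```

```text
[565.7  65.3] 1.554 59 24 (np.int64(364), np.int64(195)) [237. 245.] [567.  67.  29.] [565.9  79.3]
[637.6  63.5] 1.559 60 23 (np.int64(361), np.int64(190)) [314. 246.] [638.  65.  29.] [637.8  77.5]
[439.4  13.2] -1.319 59 24 (np.int64(98), np.int64(0)) [114. 296.] [441.  15.  23.] [ 4.428e+02 -3.000e-01]
[636.8  63.9] -1.595 64 22 (np.int64(23), np.int64(34)) [361. 225.] [636.  60.  28.] [636.4  49.9]
[564.8  65. ] -1.59 63 23 (np.int64(24), np.int64(36)) [335. 235.] [564.  62.  27.] [564.5  51. ]
[438.   10.4] -1.362 57 22 (np.int64(39), np.int64(0)) [298. 273.] [438.  10.  22.] [440.9  -3.3]
[ 736.9 -232.8] 2.624 61 26 (np.int64(3), np.int64(23)) [476. 292.] [ 732. -231.   35.] [ 724.7 -225.8]
[ 449.1 -137.6] 1.643 61 22 (np.int64(0), np.int64(29)) [337. 321.] [ 449. -140.   22.] [ 448.1 -123.7]
[ 333.  -237.6] 1.651 65 23 (np.int64(0), np.int64(36)) [311. 389.] [ 332. -241.   24.] [ 331.9 -223.6]
[637.95323776  77.59967768]
shift [-194.9   13.5  -82.5] turn [  0.1 -14.6   0. ] from [638.   77.7 173.4] jaw -0.02 -> 0.236 q6 0.12 op 0.38 t 12.6 F [-0.9 -0.1 -0.7]
```

>>> {"fn": "jog_arm", "kwargs": {"series": [[[-50,0,-21,0,-7,0],[-105,0,-44,0,-14,0],[-160,8,-67,0,-14.6,0],[-194,13,-82,0,-14.6,0],[-194,13,-82,0,-14.6,0],[-194,13,-82,0,-14.6,0],[-194,70,-82,0,-14.6,0],[-194,120,-82,0,-14.6,0],[-194,147,-82,0,-14.6,0],[-194,147,-82,0,-14.6,0],[-194,147,-82,0,-14.6,0]]], "fingers": 55}}

```text
t: 13.98
ee_pos: [443.5, -0.3, 26.3]
tool_rot: [-0.702, 0.703, 0.083, -0.083]
contact_force: [-0.6, -0.1, 0.3]
opening: 0.549
```

>>> {"fn": "jog_arm", "kwargs": {"series": [[[0,0,0,0,0,0],[0,0,0,0,0,0],[0,0,0,0,0,0],[0,0,0,0,0,0],[0,-30,0,0,0,0],[0,-90,0,0,0,0],[0,-120,0,0,0,0],[0,-120,0,0,0,0],[0,-120,0,0,0,0]]], "fingers": 0}}

```text
t: 15.1
ee_pos: [442.5, -0.2, 145.3]
tool_rot: [-0.702, 0.702, 0.083, -0.084]
contact_force: [-0.3, -0.1, -1.9]
opening: 0.26
```

Run:
```python
from h import *
plan(*tray(36,-50),33,TY)
```

```text
shift [183.2 112.  -66.7] turn [ 0.  14.6 -0.1] from [ 4.425e+02 -2.000e-01  1.453e+02] jaw 0.236 -> -0.019 q6 -0.26 op 0.26 t 15.1 F [-0.3 -0.1 -1.9]
```

>>> {"fn": "jog_arm", "kwargs": {"series": [[[50,0,-18,0,7,0],[105,0,-38,0,14.6,0],[155,0,-57,0,14.6,0],[183,0,-66.7,0,14.6,0],[183,0,-66.7,0,14.6,0],[183,0,-66.7,0,14.6,0],[183,50,-66.7,0,14.6,0],[183,90,-66.7,0,14.6,0],[183,108,-66.7,0,14.6,0],[183,112.5,-66.7,0,14.6,0],[183,112.5,-66.7,0,14.6,0],[183,112.5,-66.7,0,14.6,0]]]}}

```text
t: 16.6
ee_pos: [636.6, -22.4, 33.7]
tool_rot: [-0.707, 0.707, -0.006, 0.007]
contact_force: [0.2, -0.3, -1.0]
opening: 0.263
```

>>> {"fn": "jog_arm", "kwargs": {"series": [[[0,0,0,0,0,0],[0,0,0,0,0,0],[0,0,0,0,0,0],[0,-40,0,0,0,0],[0,-100,0,0,0,0],[0,-140,0,0,0,0],[0,-140,0,0,0,0]]], "fingers": 38}}

```text
t: 17.48
ee_pos: [638.6, -22.3, 177.9]
tool_rot: [-0.707, 0.708, -0.003, 0.01]
contact_force: [0.9, -1.1, -0.7]
opening: 0.377
```

Run:
```python
from h import *
p=cam("wrist")
for a in awls(p): print(*a)
p=cam("side")
for a in awls(p): print(*a)
print(tray(36,-50))
plan(449,-124.,160,1.665-np.pi/2)
```

```text
[565.8  64.7] 1.558 59 24 (np.int64(437), np.int64(319)) [228. 131.] [567.  66.  29.] [566.   78.7]
[637.7  63.4] 1.558 59 23 (np.int64(412), np.int64(236)) [314. 130.] [638.  65.  29.] [637.9  77.4]
[636.4  -8.4] -1.592 59 23 (np.int64(171), np.int64(229)) [314. 215.] [637.  -7.  29.] [636.1 -22.4]
[636.6  64.5] 1.542 64 23 (np.int64(25), np.int64(19)) [361. 225.] [636.  59.  28.] [637.   78.5]
[564.   64.4] -1.604 58 21 (np.int64(26), np.int64(33)) [335. 235.] [564.  63.  28.] [563.5  50.4]
[635.2 -10.4] 1.575 58 22 (np.int64(37), np.int64(40)) [377. 244.] [635. -12.  28.] [635.1   3.6]
[ 736.8 -227.8] -0.283 65 28 (np.int64(0), np.int64(0)) [476. 292.] [ 736. -231.   35.] [ 750.2 -231.7]
[ 449.2 -138.7] 1.667 58 22 (np.int64(0), np.int64(35)) [337. 321.] [ 449. -140.   22.] [ 447.8 -124.7]
[ 333.  -237.6] 1.671 64 24 (np.int64(0), np.int64(33)) [311. 389.] [ 333. -240.   24.] [ 331.6 -223.7]
[636.03349352 -22.38189353]
shift [-185.1   13.5 -105.3] turn [ 0.1 -6.5  0. ] from [636.1 -22.2 173.4] jaw -0.019 -> 0.094 q6 -0.03 op 0.382 t 17.6 F [0.1 0.5 0.5]
```

>>> {"fn": "jog_arm", "kwargs": {"series": [[[-50,0,-28,0,-6.5,0],[-100,0,-57,0,-6.5,0],[-150,8,-86,0,-6.5,0],[-185,13,-105,0,-6.5,0],[-185,13,-105,0,-6.5,0],[-185,13,-105,0,-6.5,0],[-185,70,-105,0,-6.5,0],[-185,120,-105,0,-6.5,0],[-185,147,-105,0,-6.5,0],[-185,147,-105,0,-6.5,0],[-185,147,-105,0,-6.5,0]]], "fingers": 55}}

```text
t: 18.95
ee_pos: [450.1, -123.5, 26.4]
tool_rot: [-0.706, 0.707, 0.034, -0.033]
contact_force: [-0.2, -0.3, 0.1]
opening: 0.548
```

>>> {"fn": "jog_arm", "kwargs": {"series": [[[0,0,0,0,0,0],[0,0,0,0,0,0],[0,0,0,0,0,0],[0,0,0,0,0,0],[0,-30,0,0,0,0],[0,-90,0,0,0,0],[0,-120,0,0,0,0],[0,-120,0,0,0,0],[0,-120,0,0,0,0]]], "fingers": 0}}

```text
t: 20.08
ee_pos: [449.1, -123.2, 145.4]
tool_rot: [-0.706, 0.706, 0.033, -0.034]
contact_force: [-0.7, 0.8, -1.7]
opening: 0.262
```

Run:
```python
from h import *
plan(*tray(-36,-50),33,TY)
```

```text
shift [124.3 112.2  90.8] turn [ 0.   6.6 -0.1] from [ 449.1 -123.2  145.4] jaw 0.095 -> -0.019 q6 -0.39 op 0.262 t 20.1 F [-0.7  0.8 -1.7]
```

>>> {"fn": "jog_arm", "kwargs": {"series": [[[45,0,33,0,6.6,0],[90,0,66,0,6.6,0],[124,0,91,0,6.6,0],[124,0,91,0,6.6,0],[124,0,91,0,6.6,0],[124,50,91,0,6.6,0],[124,90,91,0,6.6,0],[124,108,91,0,6.6,0],[124,112.5,91,0,6.6,0],[124,112.5,91,0,6.6,0],[124,112.5,91,0,6.6,0]]]}}

```text
t: 21.45
ee_pos: [563.2, -21.5, 32.8]
tool_rot: [-0.707, 0.707, -0.008, 0.007]
contact_force: [0.5, 0.7, -1.0]
opening: 0.264
```

>>> {"fn": "jog_arm", "kwargs": {"series": [[[0,0,0,0,0,0],[0,0,0,0,0,0],[0,0,0,0,0,0],[0,-40,0,0,0,0],[0,-100,0,0,0,0],[0,-150,0,0,0,0],[0,-190,0,0,0,0],[0,-190,0,0,0,0]]], "fingers": 38}}

```text
t: 22.45
ee_pos: [565.3, -21.5, 226.6]
tool_rot: [-0.707, 0.707, -0.005, 0.01]
contact_force: [0.0, -0.8, -0.2]
opening: 0.379
```

Run:
```python
from h import *
p=cam("wrist");save(p,"pics/w3.png")
for a in awls(p): print(*a)
p=cam("side")
m=awls(p);[print(*a) for a in m]
for t in((-36,-50),(-36,50),(36,-50),(36,50)):print(tray(*t).round(1))
plan(560,365,200,0)
```

```text
[565.4  65. ] 1.545 59 23 (np.int64(310), np.int64(267)) [315. 131.] [565.  65.  29.] [565.7  79. ]
[637.5  63.3] 1.574 59 24 (np.int64(173), np.int64(315)) [389. 131.] [637.  64.  29.] [637.4  77.3]
[636.4  -8.7] -1.602 60 24 (np.int64(127), np.int64(200)) [385. 204.] [636.  -7.  29.] [636.  -22.6]
[561.8 -36. ] 1.556 59 22 (np.int64(265), np.int64(71)) [315. 232.] [562. -34.  29.] [562. -22.]
[ 334.9 -236.5] -1.462 66 21 (np.int64(0), np.int64(0)) [133. 389.] [ 336. -231.   25.] [ 336.5 -250.4]
[636.5  62.6] 1.601 64 24 (np.int64(17), np.int64(22)) [361. 225.] [636.  59.  28.] [636.1  76.6]
[564.2  65.6] -1.617 63 23 (np.int64(27), np.int64(44)) [335. 235.] [564.  64.  28.] [563.6  51.6]
[636.1 -10.4] -1.613 60 23 (np.int64(34), np.int64(35)) [377. 244.] [635. -11.  28.] [635.5 -24.4]
[562.1 -34.7] -1.588 61 23 (np.int64(30), np.int64(31)) [356. 264.] [561. -37.  28.] [561.9 -48.7]
[ 737.2 -230.4] 2.839 61 23 (np.int64(0), np.int64(6)) [476. 292.] [ 735. -232.   35.] [ 723.9 -226.3]
[ 332.8 -237.8] 1.679 65 23 (np.int64(0), np.int64(35)) [311. 389.] [ 332. -240.   24.] [ 331.3 -223.9]
[564. -21.]
[566.  79.]
[636.  -22.4]
[638.   77.6]
shift [-11.1  22.4 386.3] turn [ 0.  -1.2 -0.1] from [563.1 -21.4 222.6] jaw -0.021 -> 0 q6 -0.04 op 0.382 t 22.6 F [-0.   0.1 -1. ]
```

View pics/w3.png

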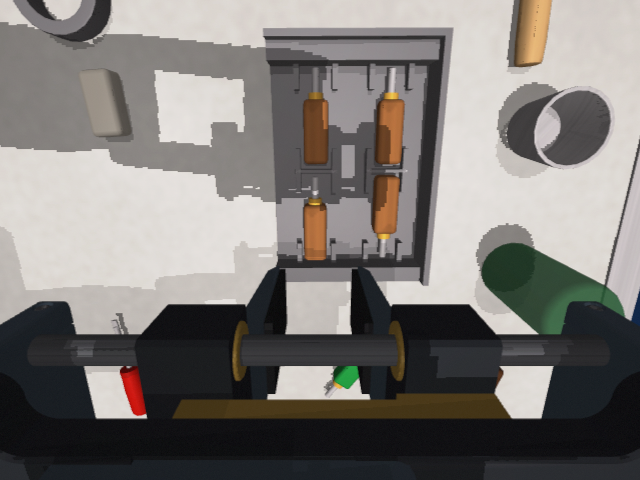

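All four brown awls lie in their bays: pixels (315,131), (389,131), (385,204), (315,232). Next is the plate.

>>> {"fn": "jog_arm", "kwargs": {"series": [[[-2,0,60,0,0,0],[-4,0,120,0,0,0],[-6,0,180,0,0,0],[-9,0,240,0,0,0],[-10,0,300,0,0,0],[-11,0,345,0,0,0],[-11,0,345,0,0,0],[-11,0,345,0,0,0]]], "fingers": 40}}

```text
t: 23.55
ee_pos: [558.6, 323.0, 220.6]
tool_rot: [-0.706, 0.708, -0.009, 0.006]
contact_force: [-0.1, 0.5, 0.3]
opening: 0.402
```

```bash
cat > plate.py <<'E'
from h import *
def plate(p):
    W=cloud(p);m=optics.masks_of(p,"plate_handle")
    if not m: print("none");return
    H=hsv(p);k=m[0]["region"]
    P=W[k];P=P[np.isfinite(P[:,2])]
    zt=np.median(P[:,2]);top=P[abs(P[:,2]-zt)<5];bar=P[(P[:,2]>zt+38)&(P[:,2]<zt+58)]
    out=[]
    for n,Q in(("plate",top),("bar",bar)):
        if len(Q)>20: print(n,len(Q),round(np.median(Q[:,2]),1),cv2.minAreaRect(Q[:,:2].astype(np.float32)))
E
python3 - <<'E'
from plate import *
p=cam("wrist");save(p,"pics/w4.png");plate(p)
p=cam("side");plate(p)
plan(560,365,200,0)
E
```

```text
plate 27734 6.1 ((560.26123046875, 366.09600830078125), (140.71253967285156, 228.29330444335938), 87.63716888427734)
bar 1572 53.0 ((559.3890991210938, 366.23583984375), (12.15609073638916, 101.67113494873047), 87.64379119873047)
plate 2352 5.0 ((559.5256958007812, 365.3677978515625), (145.8458251953125, 227.4516143798828), 87.39358520507812)
bar 196 50.7 ((558.7020263671875, 364.0456237792969), (18.370586395263672, 102.94183349609375), 88.25708770751953)
shift [-0.3 22.2 42.6] turn [ 0.1 -1.3 -0.1] from [559.4 322.4 222.3] jaw -0.023 -> 0 q6 0.53 op 0.4 t 23.8 F [ 0.1 -0.3  0.8]
```

View pics/w4.png

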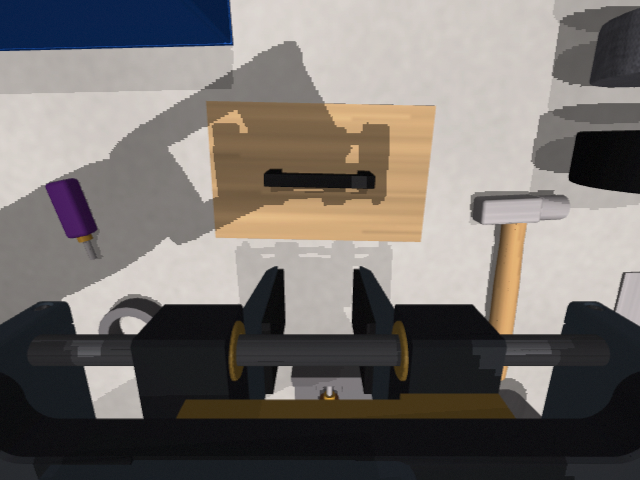

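The plate is clear at (320,170), with its bar running along world x. I'll grip across the bar, which takes a 90° turn.

Run:
```python
from h import *
plan(559.4,366.2,47,np.radians(87.64))
```

```text
shift [ -0.6 175.2  44. ] turn [ -0.1 -88.9  -0.1] from [559.4 322.4 222.3] jaw -0.023 -> 1.53 q6 0.53 op 0.4 t 23.8 F [ 0.1 -0.3  0.8]
```

>>> {"fn": "jog_arm", "kwargs": {"series": [[[-0.6,40,44,0,-10,0],[-0.6,80,44,0,-20,0],[-0.6,80,44,0,-30,0],[-0.6,80,44,0,-40,0],[-0.6,80,44,0,-50,0],[-0.6,80,44,0,-60,0],[-0.6,80,44,0,-70,0],[-0.6,80,44,0,-80,0],[-0.6,80,44,0,-88.9,0],[-0.6,80,44,0,-88.9,0],[-0.6,120,44,0,-88.9,0],[-0.6,150,44,0,-88.9,0],[-0.6,170,44,0,-88.9,0],[-0.6,175,44,0,-88.9,0],[-0.6,175,44,0,-88.9,0],[-0.6,175,44,0,-88.9,0]]]}}

```text
t: 25.75
ee_pos: [560.1, 366.6, 48.5]
tool_rot: [0.511, -0.51, -0.489, 0.489]
contact_force: [0.4, -0.3, 0.6]
opening: 0.396
```

>>> {"fn": "jog_arm", "kwargs": {"series": [[[0,0,0,0,0,0],[0,0,0,0,0,0],[0,0,0,0,0,0],[0,0,0,0,0,0],[0,0,0,0,0,0],[0,-20,0,0,0,0],[0,-60,0,0,0,0],[0,-110,0,0,0,0],[0,-150,0,0,0,0],[0,-150,0,0,0,0],[0,-150,0,0,0,0]]], "fingers": 0, "newtons": 40}}

```text
t: 27.12
ee_pos: [559.2, 365.9, 196.3]
tool_rot: [0.511, -0.51, -0.488, 0.491]
contact_force: [-0.3, 0.8, -3.3]
opening: 0.13
```

Run:
```python
from plate import *
p=cam("scene");plate(p)
plan(*tray(-10,-10),197,TY)
```

```text
plate 5339 151.7 ((561.7450561523438, 365.090576171875), (140.45169067382812, 223.53244018554688), 87.2662582397461)
bar 166 198.4 ((587.7348022460938, 364.64697265625), (12.149081230163574, 47.25897216796875), 84.89979553222656)
shift [-345.7   -0.7  -46.5] turn [-0.1 88.7 -0.3] from [559.1 365.8 195.7] jaw 1.528 -> -0.019 q6 -0.97 op 0.13 t 27.2 F [-0.4  0.7 -3.2]
```

>>> {"fn": "jog_arm", "kwargs": {"series": [[[-30,0,-4,0,10,0],[-70,0,-9,0,20,0],[-110,0,-15,0,30,0],[-150,0,-20,0,40,0],[-190,0,-25,0,50,0],[-230,0,-31,0,60,0],[-270,0,-36,0,70,0],[-310,0,-42,0,80,0],[-345.7,0,-46.5,0,88.7,-0.2],[-345.7,0,-46.5,0,88.7,-0.2],[-345.7,0,-46.5,0,88.7,-0.2],[-345.7,0,-46.5,0,88.7,-0.2]]]}}

```text
t: 28.72
ee_pos: [590.6, 19.4, 195.7]
tool_rot: [0.707, -0.707, 0.008, -0.005]
contact_force: [-0.3, 0.1, -1.5]
opening: 0.127
```

Run:
```python
from plate import *
p=cam("side");plate(p);W=cloud(p)
p=cam("scene");plate(p)
plan(*tray(-10,-10),85,TY)
```

```text
plate 276 24.2 ((361.3760986328125, 94.13992309570312), (30.218969345092773, 60.486244201660156), 1.3581798076629639)
plate 3759 151.6 ((591.8202514648438, 19.44611358642578), (229.0224609375, 143.34986877441406), 88.80958557128906)
bar 130 197.9 ((589.502197265625, 48.42095947265625), (45.667823791503906, 19.776750564575195), 86.23004913330078)
shift [  0.3 111.3  -0.7] turn [ 0.   0.  -0.1] from [590.8  19.2 196.3] jaw -0.019 -> -0.019 q6 0.03 op 0.125 t 28.9 F [ 1.2 -0.7 -1.7]
```

>>> {"fn": "jog_arm", "kwargs": {"series": [[[0,40,0,0,0,0],[0,75,0,0,0,0],[0,95,0,0,0,0],[0,105,0,0,0,0],[0,109,0,0,0,0],[0,109,0,0,0,0],[0,111,0,0,0,0],[0,112,0,0,0,0],[0,112,0,0,0,0]]]}}

```text
t: 30.05
ee_pos: [590.6, 19.2, 84.4]
tool_rot: [-0.707, 0.707, -0.007, 0.006]
contact_force: [-0.6, -0.2, -2.0]
opening: 0.125
```

```bash
cat > gap.py <<'E'
from plate import *
for n in("scene","side"):
    p=cam(n);plate(p);W=cloud(p);
    P=W[(abs(W[...,0]-602)<100)&(abs(W[...,1]-28)<140)]
    P=P[(P[:,2]>43)&(P[:,2]<49)]
    c,s=np.cos(TY),np.sin(TY);d=P[:,:2]-TR;x=d@[c,s];y=d@[-s,c]
    f=(x>60)&(abs(y)<90);l=(y>100)&(abs(x)<55)
    for k,v in(("far",x[f]),("left",y[l])): print(k,len(v),np.percentile(v,[2,10,50,90,98]).round(1) if len(v) else 0)
plan(*tray(0,0),80,TY)
E
python3 gap.py
```

```text
plate 3209 40.0 ((591.5928955078125, 19.638641357421875), (227.1710968017578, 142.98521423339844), 89.15980529785156)
bar 105 86.6 ((592.66357421875, 50.9921760559082), (41.671321868896484, 15.283967971801758), 89.89898681640625)
far 201 [75.  76.  78.8 81.7 82.6]
left 137 [103.5 113.1 115.9 119.1 119.9]
plate 3288 40.8 ((592.2199096679688, 19.0771484375), (229.7265167236328, 146.81959533691406), 89.36437225341797)
bar 136 86.8 ((595.000244140625, 17.210926055908203), (101.6173324584961, 27.59333610534668), 86.04728698730469)
far 127 [72.7 73.3 76.5 80.  80.8]
left 11 [111.9 112.4 115.  119.3 119.4]
shift [10.3  4.3  9.4] turn [ 0.   0.  -0.1] from [590.6  19.1  84.4] jaw -0.019 -> -0.019 q6 0.03 op 0.126 t 30.2 F [-1.1  0.2 -1.7]
```

>>> {"fn": "jog_arm", "kwargs": {"series": [[[6,0,4,0,0,0],[11,0,7.5,0,0,0],[11,0,7.5,0,0,0],[12,0,7.5,0,0,0],[12.5,0,7.5,0,0,0],[12.5,0,7.5,0,0,0]]]}}

```text
t: 31.0
ee_pos: [603.2, 26.4, 84.4]
tool_rot: [-0.707, 0.707, -0.007, 0.006]
contact_force: [-0.3, 0.8, -2.2]
opening: 0.128
```

>>> {"fn": "jog_arm", "kwargs": {"series": [[[0.7,0,0,0,0,0],[1.4,0,0,0,0,0],[1.4,0,0,0,0,0]]]}}

```text
t: 31.38
ee_pos: [604.6, 26.3, 84.3]
tool_rot: [-0.707, 0.707, -0.007, 0.006]
contact_force: [-0.1, 0.5, -2.5]
opening: 0.127
```

>>> {"fn": "jog_arm", "kwargs": {"series": [[[0.7,0,0,0,0,0],[1.4,0,0,0,0,0],[1.4,0,0,0,0,0]]]}}

```text
t: 31.75
ee_pos: [605.5, 26.2, 84.3]
tool_rot: [-0.707, 0.707, -0.008, 0.005]
contact_force: [-1.7, -0.3, -1.6]
opening: 0.129
```

>>> {"fn": "jog_arm", "kwargs": {"series": [[[0,0,0.7,0,0,0],[0,0,1.5,0,0,0],[0,0,1.5,0,0,0]]]}}

```text
t: 32.12
ee_pos: [605.5, 27.7, 84.2]
tool_rot: [-0.707, 0.707, -0.008, 0.005]
contact_force: [-0.5, -0.9, -2.4]
opening: 0.131
```

>>> {"fn": "jog_arm", "kwargs": {"series": [[[0.5,0,0,0,0,0],[1,0,0,0,0,0],[1,0,0,0,0,0]]]}}

```text
t: 32.5
ee_pos: [605.6, 27.7, 84.1]
tool_rot: [-0.707, 0.707, -0.008, 0.004]
contact_force: [-5.1, -0.5, 0.4]
opening: 0.127
```

>>> {"fn": "jog_arm", "kwargs": {"series": [[[0,0,0.7,0,0,0],[0,0,1.4,0,0,0],[0,0,1.4,0,0,0]]]}}

```text
t: 32.88
ee_pos: [605.7, 28.3, 84.1]
tool_rot: [-0.706, 0.708, -0.008, 0.004]
contact_force: [-3.2, -4.5, -0.2]
opening: 0.129
```

```bash
python3 gap.py
```

```text
plate 3076 39.6 ((605.8228759765625, 27.22955322265625), (227.86129760742188, 142.42282104492188), 88.66179656982422)
bar 115 85.7 ((604.1458740234375, 28.942670822143555), (101.97793579101562, 19.000381469726562), 88.57682800292969)
far 211 [71.7 75.7 78.8 81.5 82.3]
left 130 [106.7 113.3 116.2 118.8 119.3]
plate 3183 40.6 ((605.4061279296875, 28.263633728027344), (228.8082275390625, 142.80079650878906), 88.93368530273438)
bar 109 86.7 ((607.7218017578125, 10.591299057006836), (28.361726760864258, 65.47233581542969), 8.153484344482422)
far 140 [72.8 73.9 76.3 79.8 80.9]
left 29 [110.1 111.6 114.2 116.7 119.8]
shift [-4.7  4.1 -0. ] turn [ 0.1  0.1 -0.3] from [605.7  28.2  84.1] jaw -0.018 -> -0.019 q6 0.05 op 0.123 t 33.1 F [-2.7 -3.8 -0.9]
```

Contact on both stops. Now I'll seat it downward while pressing lightly into the corner.

>>> {"fn": "jog_arm", "kwargs": {"series": [[[0.5,0.7,0.5,0,0,0],[0.8,1.4,0.8,0,0,0],[0.8,2,0.8,0,0,0],[0.8,2,0.8,0,0,0]]]}}

```text
t: 33.58
ee_pos: [605.5, 28.2, 83.0]
tool_rot: [-0.706, 0.708, -0.009, 0.004]
contact_force: [-7.3, -5.2, 6.4]
opening: 0.129
```

>>> {"fn": "jog_arm", "kwargs": {"series": [[[0,0,0,0,0,0],[0,0,0,0,0,0],[0,0,0,0,0,0],[0,0,0,0,0,0],[0,-30,0,0,0,0],[0,-80,0,0,0,0],[0,-120,0,0,0,0],[0,-120,0,0,0,0],[0,-120,0,0,0,0]]], "fingers": 35}}

```text
t: 34.7
ee_pos: [605.9, 28.6, 202.2]
tool_rot: [-0.706, 0.708, -0.009, 0.003]
contact_force: [-0.1, 0.2, -0.2]
opening: 0.352
```

```bash
python3 gap.py
python3 - <<'E'
from plate import *
p=cam("wrist");plate(p);save(p,"pics/w5.png")
p=cam("scene")
for n in("scene","side"):
    p=cam(n);W=cloud(p)
    b=(W[...,2]>122)&(W[...,2]<145)&(abs(W[...,0]-443)<90)&(abs(W[...,1]+298)<90)
    print("bar",b.sum(),cv2.minAreaRect(W[b][:,:2].astype(np.float32)))
    c,s=np.cos(TY),np.sin(TY)
    b=(W[...,2]>185)&(W[...,2]<235)&(abs(W[...,0]-600)<130)&(abs(W[...,1]+370)<110);P=W[b]
    for lo in range(540,700,15):
        q=P[(P[:,0]>=lo)&(P[:,0]<lo+15)]
        if len(q)>5:
            l=q[q[:,1]>-374];r=q[q[:,1]<=-374]
            print(lo,[(len(k),k[:,1].mean().round(1),np.percentile(k[:,2],90).round(1)) for k in(l,r) if len(k)>2])
E
```

```text
plate 4120 38.5 ((605.4771728515625, 25.371078491210938), (226.81573486328125, 140.45596313476562), 89.2251968383789)
bar 260 84.9 ((607.0810546875, 28.64772605895996), (102.37641906738281, 14.588918685913086), 88.82831573486328)
far 209 [75.  76.  78.9 81.6 82.3]
left 129 [112.4 113.4 116.1 119.1 119.6]
plate 3996 39.2 ((605.6146240234375, 28.214645385742188), (232.7052459716797, 143.63998413085938), 88.95232391357422)
bar 247 85.5 ((604.8983154296875, 27.993633270263672), (102.34530639648438, 14.351110458374023), 89.27782440185547)
far 183 [72.5 73.3 76.2 79.7 80.8]
left 102 [111.2 112.  114.7 118.9 120.8]
shift [-3.500e+00  1.215e+02  1.000e-01] turn [ 0.2  0.1 -0.6] from [605.8  28.6 201.5] jaw -0.018 -> -0.019 q6 0.05 op 0.355 t 34.9 F [ 0.5 -0.1 -0.7]
plate 3336 46.9 ((601.61572265625, 50.95840835571289), (193.29505920410156, 160.10800170898438), 89.06427001953125)
bar 210 ((445.0029296875, -301.46759033203125), (15.168334007263184, 115.42338562011719), 11.843990325927734)
570 [(36, np.float64(-337.7), np.float64(217.0)), (36, np.float64(-408.1), np.float64(214.9))]
585 [(21, n
[... 1109 characters left out ...]
loat64(-410.4), np.float64(196.9))]
600 [(44, np.float64(-341.0), np.float64(198.3)), (49, np.float64(-410.9), np.float64(197.9))]
615 [(44, np.float64(-341.3), np.float64(200.7)), (51, np.float64(-410.8), np.float64(200.1))]
630 [(43, np.float64(-341.5), np.float64(202.3)), (51, np.float64(-411.3), np.float64(201.9))]
645 [(41, np.float64(-342.1), np.float64(204.2)), (49, np.float64(-411.6), np.float64(204.3))]
660 [(51, np.float64(-346.8), np.float64(206.6)), (87, np.float64(-397.6), np.float64(206.7))]
675 [(166, np.float64(-357.8), np.float64(208.7)), (243, np.float64(-392.5), np.float64(208.8))]
690 [(3, np.float64(-371.5), np.float64(207.4)), (9, np.float64(-377.5), np.float64(208.3))]
```

View pics/w5.png

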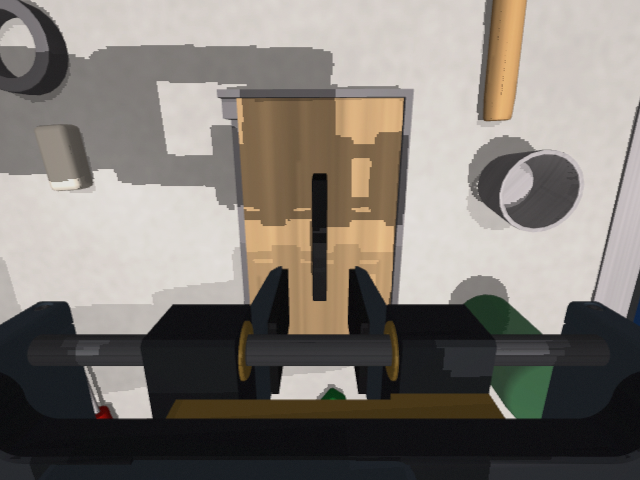

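The plate is flush with the far and left stops in the wrist picture (right edge near 405, top edge near 97) and its top stands at 39 mm, so it is seated. The basket is next.

Run:
```python
from h import *
plan(443,-294,190,np.radians(12.2))
```

```text
shift [-157.4   15.  -325.4] turn [  0.1 -13.2  -0.5] from [606.3  28.6 202.6] jaw -0.018 -> 0.213 q6 0.05 op 0.349 t 35.1 F [1.  0.5 0.6]
```

>>> {"fn": "jog_arm", "kwargs": {"series": [[[-25,0,-50,0,-3,0],[-50,0,-103,0,-7,0],[-77,0,-158,0,-11,0],[-103,0,-212,0,-13.2,0],[-130,5,-268,0,-13.2,-0.5],[-150,12,-310,0,-13.2,-0.5],[-157.4,15,-325.4,0,-13.2,-0.5],[-157.4,15,-325.4,0,-13.2,-0.5],[-157.4,15,-325.4,0,-13.2,-0.5]]], "fingers": 50}}

```text
t: 36.28
ee_pos: [443.8, -293.0, 190.1]
tool_rot: [-0.702, 0.704, 0.076, -0.075]
contact_force: [-0.7, -0.4, -0.2]
opening: 0.501
```

Run:
```python
from h import *
for n in("wrist","side"):
    p=cam(n);W=cloud(p)
    if n=="wrist":save(p,"pics/w6.png")
    b=(W[...,2]>126)&(W[...,2]<142)&(abs(W[...,0]-443)<70)&(abs(W[...,1]+294)<75)
    if b.sum()>20: print(n,b.sum(),cv2.minAreaRect(W[b][:,:2].astype(np.float32)),np.median(W[b][:,2]))
plan(443,-294,131,np.radians(12.2))
```

```text
wrist 2748 ((439.10369873046875, -282.7262878417969), (11.74975872039795, 109.22526550292969), 11.429608345031738) 137.06294506162686
side 346 ((448.55377197265625, -326.3353576660156), (13.916141510009766, 66.42416381835938), 11.762435913085938) 135.74035668819022
shift [-1.1 59.2 -0.8] turn [0.1 0.1 0. ] from [ 443.9 -292.9  190.2] jaw 0.214 -> 0.213 q6 -0.82 op 0.494 t 36.4 F [-0.7  0.1 -0.3]
```

View pics/w6.png

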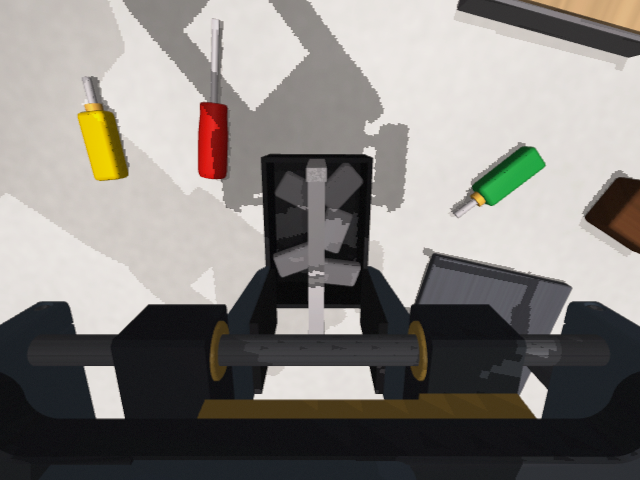

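Bar is between the fingers at (316,260). Descend and grip.

>>> {"fn": "jog_arm", "kwargs": {"series": [[[-2,20,-1,0,0.3,0],[-2,40,-1,0,0.3,0],[-2,55,-1,0,0.3,0],[-2,59,-1,0,0.3,0],[-2,59,-1,0,0.3,0],[-2,59,-1,0,0.3,0]]]}}

```text
t: 37.12
ee_pos: [442.7, -294.6, 131.9]
tool_rot: [-0.702, 0.704, 0.074, -0.073]
contact_force: [0.5, -0.2, -0.3]
opening: 0.495
```

>>> {"fn": "jog_arm", "kwargs": {"series": [[[0,0,0,0,0,0],[0,0,0,0,0,0],[0,0,0,0,0,0],[0,0,0,0,0,0],[0,0,0,0,0,0],[0,-10,0,0,0,0],[0,-25,0,0,0,0],[0,-45,0,0,0,0],[0,-70,0,0,0,0],[0,-95,0,0,0,0],[0,-110,0,0,0,0],[0,-110,0,0,0,0],[0,-110,0,0,0,0]]], "fingers": 0, "newtons": 45}}

```text
t: 38.75
ee_pos: [441.9, -293.9, 241.0]
tool_rot: [-0.703, 0.704, 0.074, -0.074]
contact_force: [-0.2, -0.3, -3.8]
opening: 0.11
```

Run:
```python
from h import *
p=cam("side");W=cloud(p)
m=optics.masks_of(p,"basket")[0]["region"];P=W[m];print("basket z",np.nanpercentile(P,[2,98],0).round())
b=(W[...,2]>236)&(W[...,2]<252)&(abs(W[...,0]-443)<70)&(abs(W[...,1]+294)<75)
plan(510,-373,243,TY);plan(610,-375,243,TY);plan(610,-375,206,TY)
```

```text
basket z [[ 386. -365.  112.]
 [ 493. -236.  246.]]
shift [ 50.2  -2.1 -91.5] turn [ 0.1 13.1 -0. ] from [ 441.9 -293.9  240.7] jaw 0.209 -> -0.019 q6 -0.82 op 0.108 t 38.9 F [-0.2 -0.3 -3.1]
shift [ 147.6   -2.1 -114.2] turn [ 0.1 13.1 -0. ] from [ 441.9 -293.9  240.7] jaw 0.209 -> -0.019 q6 -0.82 op 0.108 t 38.9 F [-0.2 -0.3 -3.1]
shift [ 147.6   34.9 -114.2] turn [ 0.1 13.1 -0. ] from [ 441.9 -293.9  240.7] jaw 0.209 -> -0.019 q6 -0.82 op 0.108 t 38.9 F [-0.2 -0.3 -3.1]
```

>>> {"fn": "jog_arm", "kwargs": {"series": [[[8,0,-15,0,3,0],[20,-1,-35,0,7,0],[34,-2,-60,0,11,0],[45,-3,-82,0,13.1,0],[50,-3,-91.5,0,13.1,0],[50,-3,-91.5,0,13.1,0],[50,-3,-91.5,0,13.1,0],[60,-3,-94,0,13.1,0],[78,-3,-98,0,13.1,0],[98,-3,-103,0,13.1,0],[118,-3,-107,0,13.1,0],[136,-3,-111,0,13.1,0],[147.6,-3,-114,0,13.1,0],[147.6,-3,-114,0,13.1,0],[147.6,-3,-114,0,13.1,0],[147.6,-3,-114,0,13.1,0]]]}}

```text
t: 40.85
ee_pos: [609.3, -374.9, 244.2]
tool_rot: [-0.706, 0.708, -0.007, 0.007]
contact_force: [0.1, 0.1, -4.1]
opening: 0.105
```

Run:
```python
from h import *
p=cam("scene")
q=cam("side")
cv2.imwrite("pics/hang.png",np.hstack([cv2.resize(p["pixels"][100:300,80:280,::-1],(400,400)),cv2.resize(q["pixels"][240:440,400:600,::-1],(400,400))]))
plan(610,-375,206,TY)
```

```text
shift [ 0.5 38.2  0. ] turn [ 0.1 -0.   0. ] from [ 609.5 -374.9  244.2] jaw -0.02 -> -0.019 q6 -0.55 op 0.109 t 41.0 F [ 0.7  0.  -3.8]
```

View pics/hang.png

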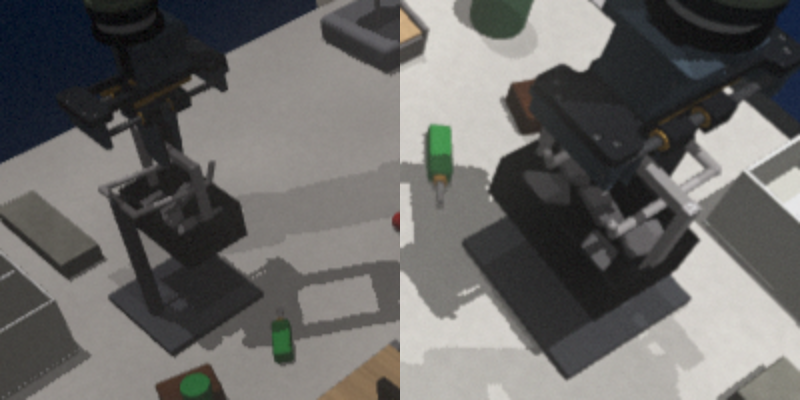

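The pictures show the prongs passing through the arch, between the bar and the rim. Lowering until contact.

>>> {"fn": "jog_arm", "kwargs": {"series": [[[0,8,0,0,0,0],[0,18,0,0,0,0],[0,27,0,0,0,0],[0,32,0,0,0,0],[0,34,0,0,0,0],[0,34,0,0,0,0],[0,34,0,0,0,0]]]}}

```text
t: 41.82
ee_pos: [609.7, -375.1, 210.6]
tool_rot: [-0.706, 0.708, -0.007, 0.007]
contact_force: [-0.3, -0.0, -3.4]
opening: 0.105
```

>>> {"fn": "jog_arm", "kwargs": {"series": [[[0,1,0,0,0,0],[0,2,0,0,0,0],[0,3,0,0,0,0],[0,3,0,0,0,0]]]}}

```text
t: 42.32
ee_pos: [609.6, -375.0, 207.4]
tool_rot: [-0.706, 0.708, -0.007, 0.007]
contact_force: [0.3, -0.7, -3.0]
opening: 0.108
```

>>> {"fn": "jog_arm", "kwargs": {"series": [[[0,0.7,0,0,0,0],[0,1.4,0,0,0,0],[0,2,0,0,0,0],[0,2,0,0,0,0]]]}}

```text
t: 42.82
ee_pos: [609.7, -375.0, 205.6]
tool_rot: [-0.706, 0.708, -0.007, 0.007]
contact_force: [-0.2, -0.1, -2.3]
opening: 0.108
```

>>> {"fn": "jog_arm", "kwargs": {"series": [[[0,0.7,0,0,0,0],[0,1.4,0,0,0,0],[0,2,0,0,0,0],[0,2,0,0,0,0]]]}}

```text
t: 43.32
ee_pos: [609.7, -375.1, 205.2]
tool_rot: [-0.706, 0.708, -0.006, 0.008]
contact_force: [-2.0, 1.2, 4.1]
opening: 0.107
```

Resting on the prongs (vertical force went from -3 to +4 N). Release and lift.

>>> {"fn": "jog_arm", "kwargs": {"series": [[[0,0,0,0,0,0],[0,0,0,0,0,0],[0,0,0,0,0,0],[0,0,0,0,0,0],[0,0,0,0,0,0],[0,-15,0,0,0,0],[0,-40,0,0,0,0],[0,-80,0,0,0,0],[-40,-110,0,0,0,0],[-100,-120,20,0,0,0],[-150,-120,70,0,0,0],[-170,-120,120,0,0,0],[-170,-120,120,0,0,0],[-170,-120,120,0,0,0]]], "fingers": 45}}

```text
t: 45.08
ee_pos: [442.5, -251.9, 325.8]
tool_rot: [-0.705, 0.709, -0.005, 0.009]
contact_force: [0.4, -1.1, 0.2]
opening: 0.445
```

```bash
python3 - <<'E'
from h import *
p=cam("scene");q=cam("side")
cv2.imwrite("pics/hang2.png",np.hstack([cv2.resize(p["pixels"][140:390,100:400,::-1],(400,333)),cv2.resize(q["pixels"][180:430,300:600,::-1],(400,333))]))
for z in (p,q):
    W=cloud(z);m=optics.masks_of(z,"basket")
    P=W[m[0]["region"]];print(np.nanpercentile(P,[2,98],0).round().tolist())
    for d in optics.mark_of(z,"basket_grip")[:1]+optics.mark_of(z,"hook_seat")[:1]: print(d["score"],ray(z,d["at"],204).round(1),ray(z,d["at"],196).round(1))
    T=P[(P[:,2]>203)&(P[:,2]<216)];print("bar",len(T),cv2.minAreaRect(T[:,:2].astype(np.float32)),np.median(T[:,2]),np.percentile(T[:,2],95))
E
python3 gap.py
```

```text
[[572.0, -439.0, 75.0], [660.0, -306.0, 209.0]]
0.76 [ 607.1 -379.6  204. ] [ 602.3 -389.5  196. ]
0.88 [ 591.2 -365.6  204. ] [ 586.3 -375.3  196. ]
bar 185 ((611.2543334960938, -374.4818115234375), (132.9391326904297, 13.335758209228516), 89.22229766845703) 208.31001415579135 210.34724168379717
[[566.0, -441.0, 28.0], [655.0, -309.0, 211.0]]
0.97 [ 609.7 -379.1  204. ] [ 615.3 -376.8  196. ]
0.65 [635.4 -88.5 204. ] [641.3 -82.5 196. ]
bar 705 ((591.7049560546875, -373.767822265625), (132.23805236816406, 48.593135833740234), 89.15390014648438) 209.27291171718502 211.30945107237932
plate 4206 38.5 ((604.837158203125, 26.296142578125), (230.2415313720703, 140.57904052734375), 88.25460052490234)
bar 257 84.8 ((607.4979248046875, 28.282629013061523), (102.82941436767578, 13.704914093017578), 89.04913330078125)
far 205 [75.6 76.2 79.1 81.7 82.4]
left 124 [112.5 113.1 116.1 118.7 119.6]
plate 412 39.2 ((588.445556640625, 28.481056213378906), (227.8482208251953, 105.9448471069336), 89.57194519042969)
far 0 0
left 86 [110.4 111.8 115.  118.9 120. ]
shift [153.  243.9 283.6] turn [ 0.2 -0.   0.1] from [ 441.9 -251.5  324.4] jaw -0.02 -> -0.019 q6 -0.52 op 0.45 t 45.7 F [0.1 0.3 0.4]
```

View pics/hang2.png

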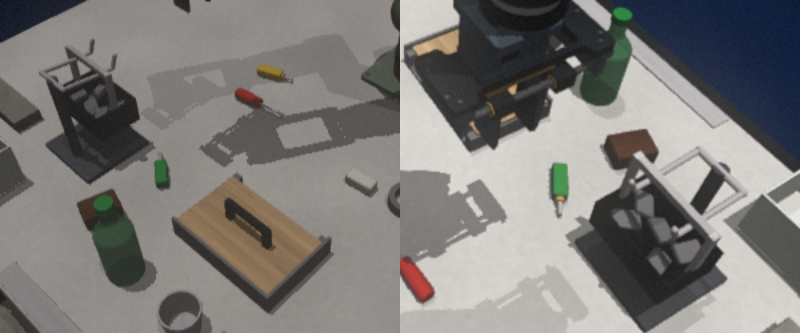

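The basket hangs level on both prongs, with its bar at about (611,-374.5) and +7 mm above the seat. One last wrist look at the plate against the stops.

>>> {"fn": "jog_arm", "kwargs": {"series": [[[40,0,45,0,0,0],[80,0,90,0,0,0],[120,0,135,0,0,0],[155,0,165,0,0,0],[155,0,165,0,0,0],[155,0,165,0,0,0]]]}}

```text
t: 46.42
ee_pos: [599.8, -89.8, 324.0]
tool_rot: [-0.706, 0.708, -0.007, 0.007]
contact_force: [-0.7, -1.1, -0.7]
opening: 0.452
```

Run:
```python
from plate import *
p=cam("wrist");W=cloud(p);H=hsv(p)
c,s=np.cos(TY),np.sin(TY);D=W[...,:2]-TR;x=D@[c,s];y=D@[-s,c];z=W[...,2]
print(manip.read_state()["ee_pos"].round(1))
pl=(abs(z-39)<3)&(abs(x)<90)&(abs(y)<130)&(H[...,1]>60)
st=(abs(z-46)<2)&(H[...,1]<60)
print("plate",cv2.minAreaRect(W[pl][:,:2].astype(np.float32)))
for y0 in(-60,0,60,100):
    k=abs(y-y0)<6;a=x[k&pl];b=x[k&st&(x>60)&(x<90)]
    if len(a)and len(b):print("y",y0,"plate far edge",np.percentile(a,99.5).round(1),"stop inner",np.percentile(b,1).round(1))
for x0 in(-60,0,60):
    k=abs(x-x0)<6;a=y[k&pl];b=y[k&st&(y>100)&(y<125)]
    if len(a)and len(b):print("x",x0,"plate left edge",np.percentile(a,99.5).round(1),"stop inner",np.percentile(b,1).round(1))
cv2.imwrite("pics/fin.png",cv2.resize(p["pixels"][20:300,180:460,::-1],(600,600)))
q=cam("side")
for l in "driver tape bottle hammer wax lastblock".split():
    m=optics.masks_of(q,l)
    if m: P=cloud(q)[m[0]["region"]];print(l,np.nanpercentile(P,[3,97],0).round().tolist())
```

```text
[599.5 -90.3 324.2]
plate ((605.00390625, 23.91120147705078), (218.24856567382812, 140.31378173828125), 88.96498107910156)
y -60 plate far edge 73.8 stop inner 74.2
y 0 plate far edge 73.2 stop inner 74.1
y 60 plate far edge 73.3 stop inner 74.0
y 100 plate far edge 73.2 stop inner 73.8
driver [[321.0, -269.0, 2.0], [348.0, -201.0, 27.0]]
tape [[305.0, 152.0, -0.0], [373.0, 222.0, 27.0]]
bottle [[754.0, -124.0, 4.0], [802.0, -68.0, 190.0]]
hammer [[725.0, 123.0, 7.0], [792.0, 332.0, 28.0]]
wax [[347.0, 64.0, 6.0], [375.0, 118.0, 27.0]]
lastblock [[702.0, -253.0, 7.0], [771.0, -194.0, 38.0]]
```

View pics/fin.png

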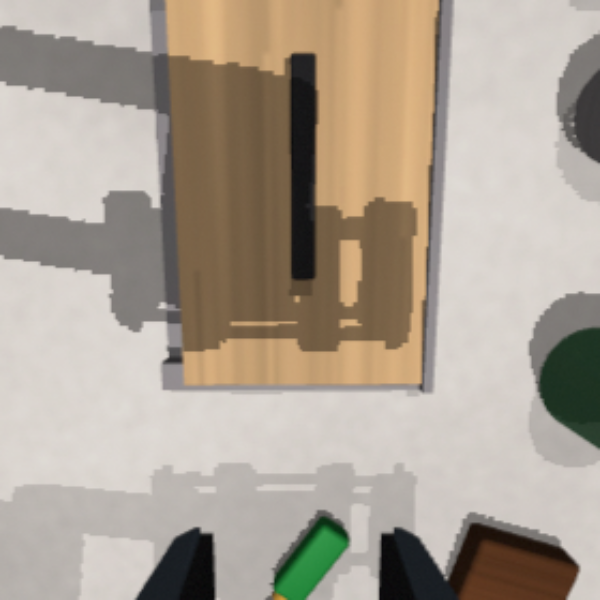

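>>> {"fn": "jog_arm", "kwargs": {"series": [[[0,0,50,0,0,0],[0,0,80,0,0,0],[0,0,80,0,0,0],[0,0,80,0,0,0]]]}}

```text
t: 47.32
ee_pos: [601.4, -10.9, 324.3]
tool_rot: [-0.706, 0.708, -0.007, 0.008]
contact_force: [-0.1, -0.2, -0.6]
opening: 0.45
```

Run:
```python
from plate import *
p=cam("wrist");W=cloud(p);H=hsv(p)
c,s=np.cos(TY),np.sin(TY);D=W[...,:2]-TR;x=D@[c,s];y=D@[-s,c];z=W[...,2]
pl=(abs(z-39)<3)&(abs(x)<90)&(abs(y)<130)&(H[...,1]>60)
st=(abs(z-46)<2)&(H[...,1]<60)
print("plate",cv2.minAreaRect(W[pl][:,:2].astype(np.float32)))
for x0 in(-60,0,60):
    k=abs(x-x0)<6;a=y[k&pl];b=y[k&st&(y>100)&(y<125)];r=y[k&(abs(z-34)<2)&(y<-95)]
    print("x",x0,"plate",np.percentile(a,[.5,99.5]).round(1),"stop inner",np.percentile(b,[1,99]).round(1))
```

```text
plate ((604.843994140625, 28.655555725097656), (226.52694702148438, 140.83360290527344), 89.11910247802734)
x -60 plate [-110.6  112.3] stop inner [113.4 118.7]
x 0 plate [-111.7  113.3] stop inner [113.2 118.6]
x 60 plate [-110.9  113.1] stop inner [113.3 119.5]
```

Flush on both sides: gap under 1 mm, square to within 0.003 rad. Handing in.

```bash
python3 -c "
from cell import manip
print(manip.finish_job(), manip.read_state()['t'])"
```

```text
the job is handed in; nothing more can be done
the job is handed in; nothing more can be done
```

I put all four brown awls in their own tray bays, set the plate over them against both stops, and hung the basket on the hook stand. The job was handed in after about 47 s of robot time; no verdict was given.

What the last checks showed:
- **Awls:** within about 3 mm of the bay centres and nearly parallel to the bays. This was measured before the plate covered them, so it could not be checked again afterwards.
- **Plate:** its top stands at about 39 mm, so it sits on the ledges. The wrist camera showed gaps of under 1 mm at both stops, and it lay square to within about 0.01 rad.
- **Basket:** the bar lies about 20 mm towards the post from the seat and about 7 mm above it, centred within a few mm, and it hangs upright. The picture shows it over both prongs. The exact seat position is less certain, as the network's seat marks disagreed: one side-camera mark was clearly wrong, and I used the prongs' depth readings instead.
- **Bystanders:** the screwdriver, tape, bottle, hammer, wax and wood block read where they were at the start. The coloured look-alikes were not touched. I did not measure the tin, because its first detection landed on the stand, but the arm never went near it.

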